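# Scent and pack the candles

## Robot

A 6-joint arm with a two-finger parallel gripper is mounted at the origin on the work surface. World frame = base frame: x ahead of the robot, y to its left, z up, the work surface at z = 0. Lengths are in m, angles in degrees, forces in N, time in s.
With the tool pointing down it reaches from about 0.4 to 0.825 m from the base axis. Payload 7 kg.
Tool frame: the origin (TCP) lies at the very end of the fingers, on their centre line; the grasp point (between the pads) lies 19 mm behind it (ctrl.tcp_to_grasp is the distance from the TCP to the grasp point, in m); z points along the fingers, x is the direction in which the jaws open and shut, and the axes are right-handed (so a half turn about z gives the same grasp; the last joint's range is limited). The gripper opens to 88 mm and grips with 3 to 60 N. Pads are 19 mm wide; open, the fingers measure 130 mm over their backs; the gripper's body (78 mm by 193 mm) begins 47 mm behind the grasp point.
Start: joints at [80.564, 20.546, 0.682, 0, -70.136, -16.507], TCP at [0.295, 0.607, 0.227] pointing down, gripper open.
Joint ranges: [-176.03, 176.03], [-82.01, 121.73], [-58.28, 71.71], [-173.87, 95.51], [-174.79, -0.11], [-173.66, 173.66]. Speed limits (degrees/s): [136.94, 136.94, 172.46, 180, 180, 180].

## Interface

Orientations are given as [roll, pitch, yaw] about the fixed x, y, z axes, in that order (R = Rz(yaw) Ry(pitch) Rx(roll)).
In Python, from plant import sensors, vision, ticket, ctrl gives the robot as it stands. The module is installed in compiled form; this text tells all that it offers.
- The arm moves only by the tool drive_tool, never from a script. Its argument "moves" is a list of rows, each a list of 6 numbers: the shift along the tool's x, y, z in units of 0.15 m (1.0 is 0.15 m), then the turn, a rotation vector about the tool's x, y, z in units of 60 degrees (1.0 is 60 degrees). In form: [[dx, dy, dz, rx, ry, rz], ...]. A call has 1 to 8 rows; each row is the pose to reach, as a shift and turn from the pose measured when the call began, along the tool's axes at that moment; what a row does not reach only later rows make up. A row lasts 1/10 s, in which the tool goes at most 50 mm and 8.59 degrees, less where a joint would pass 70% of its speed; a pose out of reach is approached as far as the arm can. A call with a number of a shift or a turn outside -1 to 1 is refused whole. A call with a gripper value outside its range is refused whole. "fingers" is the opening, from -1 (shut) to 1 (fully open), set as the call begins (left out, the last holds). The fingers move at their own pace and stop on an object; the grip force is fixed at half the most. Time passes only in rows, so rows that repeat a pose let the fingers close. It gives the time, the measured TCP pose, the force and the opening at its end, in the units of the state.
- sensors.get_obs(): the state, without advancing time (a new reading comes with each control period).
- vision.snapshot(name): name is "scene" or "top"; returns a dict with "pixels" (400x640x3 uint8, red, green, blue), "fx", "fy", "cx", "cy" (pixels), "R" (3x3) and "t" (3): a world point X has camera coordinates R X + t. Camera axes: x right, y down, z forward; pixel columns grow to the right and rows downward; lengths in m; the calibration is good to about 2 mm. A picture is of the moment at which its call begins. There is no depth.
- ticket.close_job(): hands the job in, once; it reports no verdict.
The state is a dict: "clock": time; "joint_pos": joint angles; "qvel": joint speeds; "tau": joint torques, N m; "tool_pos": TCP position; "orientation": TCP orientation; "force": force on the tool from outside, world axes, zero at the start; "moment": the same for the moment, N m; "opening": finger opening in m.
Only numpy, scipy, OpenCV 4.12 (cv2) and the standard library are available. Lean on these libraries where they do the work, as an engineer would, in place of code of your own. Each camera call takes 0.05 s, during which the arm holds its last target.

## Task

Lift the wooden lid off the marble box by its knob and lay it right way up in the middle of the cork mat, then stand every candle upright on the floor of the box. With all of them in and the box still open, give it a puff of scent by pressing the bottle's nozzle cap fully down and letting it spring back, then put the lid back so that it is seated all round on the box. Do not press the cap before that, and leave the vase, the cup and the bowl where they are.

Things in the scene. Friction and masses are not known exactly. Their poses are not given: they have to be found in the camera images.
- box: open-topped white marble storage box, 220 x 190 x 87 mm high, fixed; walls 10 mm thick, floor 10 mm thick (inside 200 x 170 mm). Origin: centre of its underside, on the table; x along the 220 mm side, y along the 190 mm side, z up. At the start its lid is on it
- lid: loose wooden lid, 0.3-0.55 kg: plate 224 x 194 x 10 mm; under it a plug 190 x 160 x 6 mm that drops into the box (5 mm clearance a side); on top, centred, a dark block knob 56 mm along x, 26 mm along y, 40 mm high. Origin: centre of plug underside; x along the 224 mm side, z up; plate top z 16, knob top z 56 mm. Seated: origin 81 mm above the box's; on the mat: 4 mm above the table
- mat: flat cork mat on the robot's right, 250 x 215 x 4 mm, fixed to the table. Origin: centre of its underside; x along the 250 mm side
- cap_top (a point): centre of the top face of the black nozzle cap (31 mm diameter, 26 mm tall) on the amber scent bottle; 174 mm above the table when up. The bottle (50 mm diameter, 140 mm to the neck) is fixed just beyond the far end of the box, its nozzle pointing over the box
- cap (a joint): travel of the nozzle cap in m: 0 up, 0.010 fully down; sprung, it moves straight down, about 2 N to start, 6.5 N at full travel, and springs back when let go
- candle0: candle, 0.25 kg, one rigid piece, standing on the table: a cream stone foot 56 mm diameter, 22 mm high, and a wax pillar 34 mm diameter on it, up to 67 mm above the underside (a thin wick stands 3 mm higher). Origin: centre of its underside, z up. Of five like candles three to five are there in a run
- candle1: candle like candle0 (may be absent)
- candle2: candle like candle0 (may be absent)
- candle3: candle like candle0 (may be absent)
- candle4: candle like candle0 (may be absent)
- vase: bystander: small grey stone vase with a narrow neck, 58 mm diameter, 90 mm high, loose among the candles; origin centre of its underside
- tumbler: bystander: plain green-grey stone cylinder cup, 54 mm diameter, 55 mm high, loose among the candles; origin centre of its underside
- dish: bystander: round white marble bowl, 80 mm diameter, 40 mm high, loose beyond the mat; origin centre of its underside
Not all that is in view belongs to the job. What is shaped like the candle4 but orange or pink is not meant. Leave any red look-alike of the candle0 alone.

How it is judged (in metres and radians):
On the way, in this order (a step that is already met when the one before it is completed fails the run):
1. the lid lies right way up on the cork mat, let go (horizontal distance between lid and mat below 0.05 m and height (world z) of lid below 0.012 m and angle between lid's own z axis and vertical below 0.08 rad and linear speed of lid below 0.03 m/s and contact force between the fingers and lid below 0.1 N), for 0.3 s.
2. all candles stand upright on the floor of the box, let go (x of candle0 in the frame of box between -0.085 and 0.085 m and y of candle0 in the frame of box between -0.07 and 0.07 m and z of each of candle0, candle1, candle2, candle3, candle4 in the frame of box below 0.016 m and angle between each of candle0, candle1, candle2, candle3, candle4's own z axis and vertical below 0.2 rad and x of candle1 in the frame of box between -0.085 and 0.085 m and y of candle1 in the frame of box between -0.07 and 0.07 m and x of candle2 in the frame of box between -0.085 and 0.085 m and y of candle2 in the frame of box between -0.07 and 0.07 m and x of candle3 in the frame of box between -0.085 and 0.085 m and y of candle3 in the frame of box between -0.07 and 0.07 m and x of candle4 in the frame of box between -0.085 and 0.085 m and y of candle4 in the frame of box between -0.07 and 0.07 m and linear speed of each of candle0, candle1, candle2, candle3, candle4 below 0.05 m/s and contact force between the fingers and candle0 below 0.1 N and contact force between the fingers and candle1 below 0.1 N and contact force between the fingers and candle2 below 0.1 N and contact force between the fingers and candle3 below 0.1 N and contact force between the fingers and candle4 below 0.1 N), for 0.3 s.
3. the nozzle cap is pressed fully down (value of joint cap above 0.008 m), for 0.05 s.
4. the nozzle cap has sprung back (value of joint cap below 0.002 m), for 0.1 s.
At the end, for the whole second after the job is handed in: The lid is seated all round on the box (within 12 mm of centre, origin 77 to 85 mm above the box's origin, tilted under 0.03 rad, in line within 0.12 rad), let go and at rest; all candles stand in the box, upright within 0.2 rad, feet on its floor; the nozzle cap is up (horizontal distance between lid and box below 0.012 m and z of lid in the frame of box between 0.077 and 0.085 m and angle between lid's own z axis and vertical below 0.03 rad and angle between the x axis of lid and the x axis of box, either way round below 0.12 rad and value of joint cap below 0.002 m and linear speed of lid below 0.03 m/s and contact force between the fingers and lid below 0.1 N and x of candle0 in the frame of box between -0.085 and 0.085 m and y of candle0 in the frame of box between -0.07 and 0.07 m and z of each of candle0, candle1, candle2, candle3, candle4 in the frame of box below 0.016 m and angle between each of candle0, candle1, candle2, candle3, candle4's own z axis and vertical below 0.2 rad and x of candle1 in the frame of box between -0.085 and 0.085 m and y of candle1 in the frame of box between -0.07 and 0.07 m and x of candle2 in the frame of box between -0.085 and 0.085 m and y of candle2 in the frame of box between -0.07 and 0.07 m and x of candle3 in the frame of box between -0.085 and 0.085 m and y of candle3 in the frame of box between -0.07 and 0.07 m and x of candle4 in the frame of box between -0.085 and 0.085 m and y of candle4 in the frame of box between -0.07 and 0.07 m); the robot touches nothing.
It fails at once if a bystander (vase, cup or bowl) is moved more than 30 mm or knocked over (distance of any of vase, tumbler, dish from where it was at the start of the episode above 0.03 m or angle between any of vase, tumbler, dish's own z axis and vertical above 0.4 rad).
It fails at once if the nozzle cap is pressed while the lid is on the box or a candle is still out of it (value of joint cap above 0.005 m and (horizontal distance between lid and box below 0.1 m or horizontal distance between any of candle0, candle1, candle2, candle3, candle4 and box above 0.15 m)).
Of candle0, candle1, candle2, candle3, candle4 only 3 to 5 are there at a start; the rules pass over those that are not, and their reading is None.
At some moment in a run one of candle0, candle1, candle2, candle3, candle4 may be knocked a few centimetres aside while the robot is not near it.
It also fails if it takes over 210 s, if anything falls off the work surface, if the arm or the gripper's body presses on something with over 40 N, if the wrist force passes 120 N, or if a joint passes its speed limit or range.

## Working session

There is one attempt and no reset: what is moved stays moved. The work goes in short steps, Python scripts to look and compute and a tool call to move; the robot and the scene stay as the last step left them, time stands still between calls to the robot, and variables do not carry over. Pictures are saved under pics/ and viewed, and the job is handed in when it is done.

Besides the shell and the picture viewer there is one more tool, called as name([rows], argument=value, ...), one row to a line, values as JSON. drive_tool: Moves the arm, as the interface text tells. Shifts and turns lie within -1 to 1; 1 stands for 0.15 m of shift or 60 degrees of turn. Its arguments: {"type":"object","properties":{"moves":{"type":"array"},"fingers":{"type":"number"}},"required":["moves"]}

```bash
mkdir -p pics
cat > h.py <<'E'
import numpy as np, cv2
from plant import sensors, vision, ticket, ctrl
def snap(name,fn=None):
    s=vision.snapshot(name)
    if fn: cv2.imwrite('pics/'+fn,cv2.cvtColor(s['pixels'],cv2.COLOR_RGB2BGR))
    return s
def ray(s,u,v,z):
    R=np.array(s['R']);t=np.array(s['t'])
    c=-R.T@t
    d=R.T@np.array([(u-s['cx'])/s['fx'],(v-s['cy'])/s['fy'],1])
    return c+d*(z-c[2])/d[2]
def proj(s,X):
    p=np.array(s['R'])@np.array(X)+np.array(s['t'])
    return s['fx']*p[0]/p[2]+s['cx'],s['fy']*p[1]/p[2]+s['cy']
E
python3 - <<'E'
from h import *
for n in('scene','top'):
    s=snap(n,n+'0.png');print(n,s['fx'],s['cx'],s['cy'],(-np.array(s['R']).T@s['t']).round(3),np.round(s['R'],3).tolist())
print(sensors.get_obs(),ctrl.tcp_to_grasp)
E
```

```text
scene 397.1121833853639 319.46543111899774 198.51207169755148 [0.896 0.573 0.81 ] [[-0.852, 0.523, -0.0], [0.371, 0.603, -0.706], [-0.37, -0.602, -0.708]]
top 413.41282617395706 324.25347968850906 195.61802388397172 [0.43  0.037 1.379] [[-0.015, -1.0, -0.006], [-0.996, 0.016, -0.086], [0.086, 0.005, -0.996]]
{'clock': 0.1, 'joint_pos': array([ 8.05649404e+01,  2.05866717e+01,  6.38916576e-01, -1.73829008e-02,
       -7.01353897e+01, -1.65067876e+01]), 'qvel': array([-0.03336136, -0.11707243,  0.15572677,  0.01346294, -0.01259791,
        0.04617063]), 'tau': array([-2.13474130e-03, -5.84162092e+01,  2.93751240e+01,  7.01535031e+00,
        1.01768947e-02, -5.56643772e-05]), 'tool_pos': array([0.29512112, 0.60658111, 0.22572412]), 'orientation': array([-1.79992042e+02, -8.43615399e-02, -1.15947772e+02]), 'force': array([-0.06015922,  0.04461852, -0.23394477]), 'moment': array([ 0.01440376,  0.04085488, -0.01359912]), 'opening': 0.08779768505623206} 0.0188
```

View pics/scene0.png

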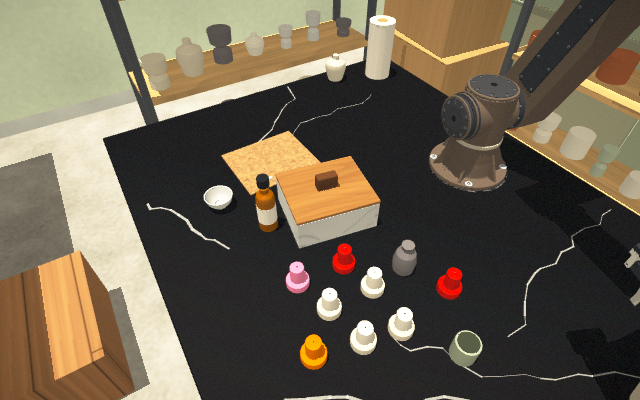

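View pics/top0.png

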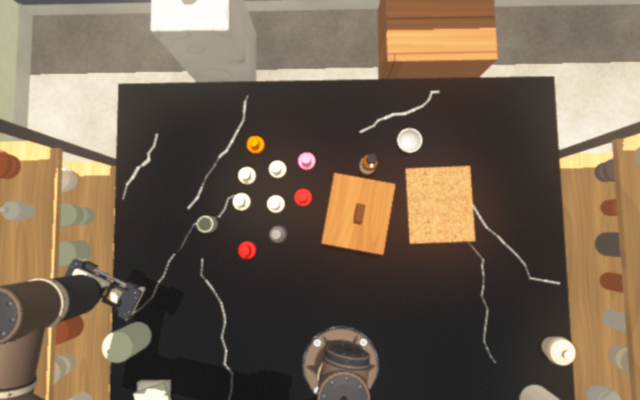

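```bash
cat >> h.py <<'E'
def blobs(mask,amin=40):
    n,l,st,c=cv2.connectedComponentsWithStats(mask.astype(np.uint8))
    return [(st[i],c[i],l==i) for i in range(1,n) if st[i][4]>=amin]
E
python3 - <<'E'
from h import *
s=snap('top');im=s['pixels']
c=cv2.resize(im[120:270,180:500],None,fx=2.5,fy=2.5,interpolation=cv2.INTER_CUBIC)
cv2.imwrite('pics/top_crop.png',cv2.cvtColor(c,cv2.COLOR_RGB2BGR))
hsv=cv2.cvtColor(im,cv2.COLOR_RGB2HSV);H,S,V=[hsv[...,i].astype(int) for i in range(3)]
roi=np.zeros(im.shape[:2],bool);roi[120:270,180:500]=1
print('white')
for st,ce,_ in blobs(roi&(V>150)&(S<90)): print(st,ce.round(1),ray(s,*ce,0.022).round(3))
print('wood')
for st,ce,m in blobs(roi&(V>70)&(S>90)&(H>5)&(H<25),200):
    cn=max(cv2.findContours(m.astype(np.uint8),cv2.RETR_EXTERNAL,2)[0],key=cv2.contourArea)
    r=cv2.minAreaRect(cn);print(st,ce.round(1),r)
    for z in(.0,.004,.097):
        print(z,ray(s,*r[0],z).round(4),[ray(s,*p,z)[:2].round(4).tolist() for p in cv2.boxPoints(r)])
s=snap('scene');im=s['pixels']
c=cv2.resize(im[120:380,200:500],None,fx=2.3,fy=2.3,interpolation=cv2.INTER_CUBIC)
cv2.imwrite('pics/scene_crop.png',cv2.cvtColor(c,cv2.COLOR_RGB2BGR))
E
```

```text
white
[218 120  26  38 109] [231.1 140.2] [0.737 0.351 0.022]
[360 120  21  13  51] [369.7 126.3] [ 0.777 -0.112  0.022]
[397 128  26  25 503] [409.4 139.9] [ 0.729 -0.243  0.022]
[299 153  16  15 155] [306.4 159. ] [0.67  0.101 0.022]
[268 160  19  18 261] [277.1 168.6] [0.639 0.198 0.022]
[238 167  18  17 258] [246.5 175. ] [0.62  0.3   0.022]
[188 187  15  22  56] [195.4 197.9] [0.546 0.468 0.022]
[222 193  29  20 284] [239.9 201.3] [0.533 0.321 0.022]
[267 195  18  18 261] [275.4 203.4] [0.524 0.204 0.022]
[473 204  15  25  67] [479.5 216.5] [ 0.47  -0.464  0.022]
[195 216  19  16 110] [205.2 223.5] [0.461 0.435 0.022]
[271 228  11  12 104] [275.9 233.1] [0.426 0.203 0.022]
wood
[245 135  21  20 332] [255.2 144.4] ((255.0, 144.5), (19.0, 20.0), 90.0)
0.0 [0.7263 0.2753 0.    ] [[0.7596, 0.3093], [0.7585, 0.2413], [0.6932, 0.2415], [0.6943, 0.3092]]
0.004 [0.7254 0.2746 0.004 ] [[0.7586, 0.3085], [0.7575, 0.2408], [0.6924, 0.2409], [0.6935, 0.3084]]
0.097 [0.7055 0.2586 0.097 ] [[0.7364, 0.2901], [0.7354, 0.2269], [0.6747, 0.2271], [0.6757, 0.29]]
[  297   160   187    96 12605] [398.8 208.5] ((390.0544738769531, 210.0445556640625), (91.6429214477539, 184.18138122558594), 84.2894058227539)
0.0 [ 0.4971 -0.1753  0.    ] [[0.6247, 0.1445], [0.6771, -0.4736], [0.3718, -0.4895], [0.3207, 0.1171]]
0.004 [ 0.4969 -0.1747  0.004 ] [[0.6242, 0.1442], [0.6764, -0.4722], [0.3719, -0.488], [0.321, 0.1168]]
0.097 [ 0.4924 -0.1604  0.097 ] [[0.6111, 0.1369], [0.6598, -0.4378], [0.3759, -0.4525], [0.3284, 0.1114]]
```

View pics/top_crop.png

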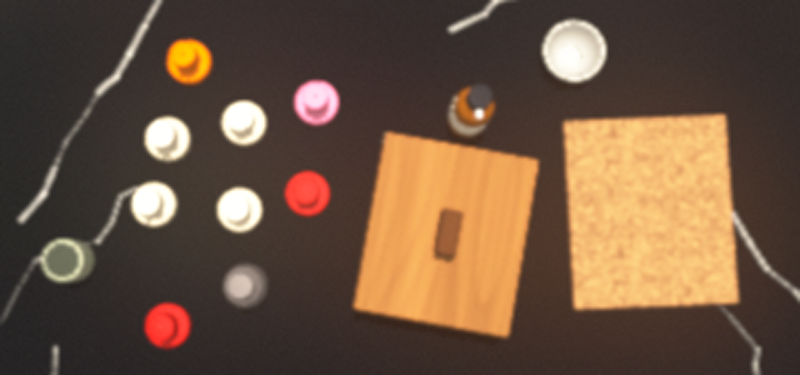

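View pics/scene_crop.png

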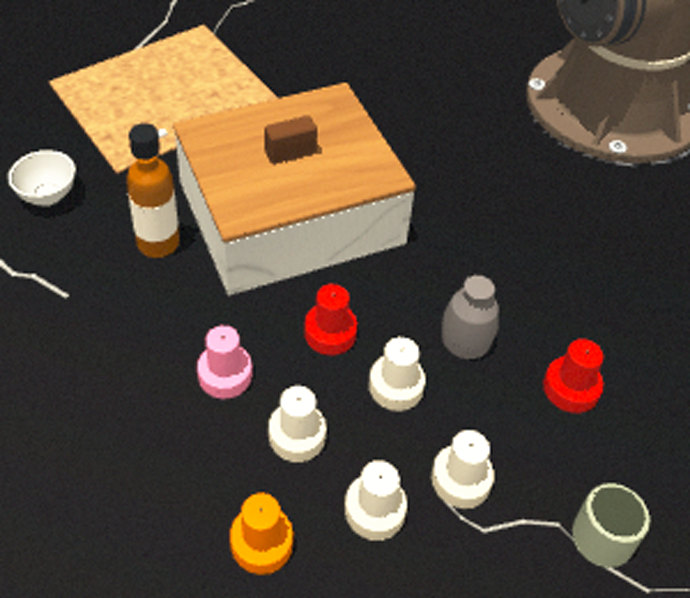

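Run:
```python
from h import *
s=snap('top');im=s['pixels']
hsv=cv2.cvtColor(im,cv2.COLOR_RGB2HSV);H,S,V=[hsv[...,i].astype(int) for i in range(3)]
def rect(x0,x1,y0,y1,z):
    m=np.zeros(im.shape[:2],bool);m[y0:y1,x0:x1]=((V>90)&(S>70)&(H>5)&(H<30))[y0:y1,x0:x1]
    b=max(blobs(m),key=lambda b:b[0][4])[2].astype(np.uint8)
    b=cv2.morphologyEx(b,cv2.MORPH_OPEN,np.ones((5,5)))
    cn=max(cv2.findContours(b,cv2.RETR_EXTERNAL,cv2.CHAIN_APPROX_NONE)[0],key=cv2.contourArea)[:,0]
    P=np.array([ray(s,*p,z)[:2] for p in cn],np.float32)
    r=cv2.minAreaRect(P*1000);print(r, cv2.boxPoints(r).round(0).tolist())
print('lid');rect(315,400,165,260,.097)
print('mat');rect(402,480,160,250,.004)
m=np.zeros(im.shape[:2],bool);m[190:235,345:375]=(V<110)[190:235,345:375]
for st,ce,b in blobs(m,30):
    print('knob',st,ce,ray(s,*ce,.137).round(4),V[b].mean())
m=np.zeros(im.shape[:2],bool);m[150:175,358:382]=1
print(V[150:172,358:382])
```

```text
lid
((484.8532409667969, -61.2396240234375), (201.47357177734375, 229.3043975830078), 78.78958129882812) [[353.0, -138.0], [578.0, -182.0], [617.0, 15.0], [392.0, 60.0]]
mat
((514.1362915039062, -339.59490966796875), (259.1413879394531, 225.71942138671875), 1.3481614589691162) [[382.0, -230.0], [387.0, -455.0], [646.0, -449.0], [641.0, -224.0]]
[[ 58  59  59  61  60  58  60  60  60  60  59  60  59  61  60  60  60  60
   60  61  61  60  61  61]
 [ 59  59  60  61  59  62  60  59  61  59  60  60  61  60  61  61  60  61
   61  62  62  61  64  61]
 [ 61  61  59  61  61  61  60  61  62  62  60  62  61  63  60  60  61  61
   61  64  62  62  60  63]
 [ 61  60  61  60  60  61  60  63  62  66  67  66  69  69  69  68  65  63
   61  62  61  62  63  62]
 [ 61  61  61  61  62  62  65  71  86  95  86  79  83  82  81  79  77  70
   64  63  63  63  64  63]
 [ 61  61  61  62  60  67  83 110 136 139 109  90  87  88  86  87  84  79
   69  64  63  64  63  64]
 [ 61  60  63  62  68  88 126 163 175 153 113  91  89  90  89  88  87  83
   77  68  64  64  64  63]
 [ 62  61  63  71  92 126 167 191 178 134  99 
[... 769 characters left out ...]
15 155 157 139 141 165 183 193 192 187 199 240 253 251 219 189 178
  145  99  72  67  66  67]
 [ 77 117 159 164 147 133 145 167 183 190 193 205 234 250 248 215 179 155
  118  82  69  67  68  69]
 [ 78 113 154 166 154 133 131 144 159 174 182 190 205 221 216 183 153 126
   94  72  67  69  69  68]
 [ 76 108 145 166 162 143 131 127 135 145 154 161 164 163 156 141 125 101
   79  70  69  69  69  69]
 [ 72  95 134 163 168 163 150 135 130 130 132 135 138 136 136 128 109  84
   72  68  69  70  69  68]
 [ 68  80 113 148 167 170 168 159 149 141 136 137 139 143 146 136 100  76
   68  70  68  69  69  71]
 [ 68  70  92 124 150 166 171 170 168 166 165 163 163 156 142 114  84  72
   69  69  71  70  70  69]]
```

Run:
```python
from h import *
for n,box,z,thr in(('top',(340,380,195,232),.137,170),('scene',(308,348,165,197),.137,140)):
    s=snap(n);im=s['pixels'];x0,x1,y0,y1=box
    V=im.max(2).astype(int)
    print(n,np.unique(V[y0:y1,x0:x1]//10*10,return_counts=True))
    m=np.zeros(V.shape,bool);m[y0:y1,x0:x1]=(V<thr)[y0:y1,x0:x1]
    for st,ce,b in blobs(m,30):
        print(st,ce.round(1),ray(s,*ce,.117).round(4),ray(s,*ce,.137).round(4))
    c=cv2.resize(im[y0-25:y1+15,x0-40:x1+40],None,fx=6,fy=6,interpolation=cv2.INTER_CUBIC)
    cv2.imwrite(f'pics/knob_{n}.png',cv2.cvtColor(c,cv2.COLOR_RGB2BGR)); 
    print('box offset',x0-40,y0-25)
a=snap('top');b=snap('scene')
print('captop',ray(a,371.0,159.5,.174))
```

```text
top (array([120, 130, 140, 150, 160, 170, 180, 190, 200, 210, 220, 230, 240]), array([  7,   5,  27,  97,  24,   9,   9,  13,  11,  14,  46, 515, 703]))
[354 204  10  21 160] [358.4 213.7] [ 0.4817 -0.0606  0.117 ] [ 0.4809 -0.059   0.137 ]
box offset 300 170
scene (array([ 60,  70,  80,  90, 100, 110, 120, 130, 140, 150, 160, 170, 180,
       200, 210, 220, 230, 240]), array([ 10, 146,  57,  11,  11,   9,  10,  27,  79,  24,   5,   4,   8,
         5,  10, 125, 445, 294]))
[315 175  25  17 281] [326.4 182.9] [ 0.4899 -0.0549  0.117 ] [ 0.5016 -0.0368  0.137 ]
box offset 268 140
captop [ 0.63849706 -0.09679146  0.174     ]
```

Run:
```python
from h import *
a=snap('top');b=snap('scene')
c1=cv2.resize(a['pixels'][140:235,330:400],None,fx=5,fy=5,interpolation=cv2.INTER_CUBIC)
c2=cv2.resize(b['pixels'][160:255,245:345],None,fx=4.5,fy=5,interpolation=cv2.INTER_CUBIC)
cv2.imwrite('pics/both.png',cv2.cvtColor(np.hstack([c1,c2]),cv2.COLOR_RGB2BGR))
```

```text
(no output)
```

View pics/both.png

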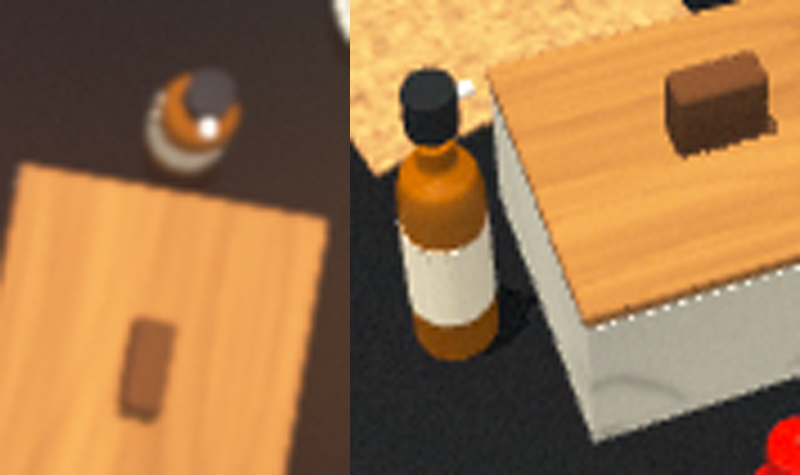

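```bash
cat >> h.py <<'E'
def tri(a,pa,b,pb):
    def r(s,p):
        R=np.array(s['R']);return -R.T@np.array(s['t']),R.T@np.array([(p[0]-s['cx'])/s['fx'],(p[1]-s['cy'])/s['fy'],1])
    c1,d1=r(a,pa);c2,d2=r(b,pb)
    k=np.linalg.lstsq(np.c_[d1,-d2],c2-c1,rcond=None)[0]
    return (c1+k[0]*d1+c2+k[1]*d2)/2,np.linalg.norm(c1+k[0]*d1-c2-k[1]*d2)
E
python3 - <<'E'
from h import *
a=snap('top');b=snap('scene')
print('knob',ray(a,359.4,212.5,.137),ray(b,326.5,176,.137),tri(a,(359.4,212.5),b,(326.5,176)))
print('cap',ray(a,372.4,158.4,.174),ray(b,262.3,176.5,.174),tri(a,(372.4,158.4),b,(262.3,176.5)))
for p in([.485,-.061,.137],[.485,-.061,.097]):print(proj(a,p),proj(b,p))
# candles by wick top z.07 in scene, and feet blobs
for s,n in((a,'top'),(b,'scene')):
    im=s['pixels'];hsv=cv2.cvtColor(im,cv2.COLOR_RGB2HSV);S,V=hsv[...,1].astype(int),hsv[...,2].astype(int)
    m=(V>110)&(S<80)&(im[...,0].astype(int)+20>im[...,2])
    for st,ce,bb in blobs(m,150):
        p=ray(s,*ce,.03)
        if .48<p[0]<.75 and .1<p[1]<.4: print(n,st,ce.round(1),p.round(4))
E
```

```text
knob [ 0.4845132  -0.06208946  0.137     ] [ 0.4876047  -0.05850655  0.137     ] (array([ 0.48482458, -0.06252958,  0.13260599]), np.float64(0.00029879125867402005))
cap [ 0.64170733 -0.1009944   0.174     ] [ 0.64207019 -0.10276931  0.174     ] (array([ 0.64204468, -0.10119168,  0.17507327]), np.float64(0.0012046600533570416))
(np.float64(359.03356657108475), np.float64(212.3435495058591)) (np.float64(326.84232662447005), np.float64(175.08445893953046))
(np.float64(358.0318428014941), np.float64(212.92833199002698)) (np.float64(326.6439376174326), np.float64(186.52497939608676))
top [268 160  19  19 281] [277.  168.7] [0.6377 0.1975 0.03  ]
top [237 166  20  19 285] [246.5 175.1] [0.6182 0.2981 0.03  ]
top [218 192  33  26 355] [238. 202.] [0.5297 0.326  0.03  ]
top [266 194  20  19 288] [275.3 203.4] [0.5232 0.2039 0.03  ]
scene [360 266  25  33 602] [372.5 283. ] [0.5287 0.2063 0.03  ]
scene [317 287  25  34 642] [328.8 304.7] [0.6437 0.2007 0.03  ]
scene [ 387  307  118   71 1406] [429.5 338.4] [0.509 0.374 0.03 ]
scene [350 320  27  35 725] [363.1 337.9] [0.6245 0.3017 0.03  ]
```

```bash
cat > go.py <<'E'
import sys,numpy as np
from scipy.spatial.transform import Rotation as Ro
from plant import sensors
# usage go.py x y z yaw : prints tool-unit row; if >1 scaled per-call chunks
x,y,z,yaw=map(float,sys.argv[1:5])
o=sensors.get_obs();p=np.array(o['tool_pos']);R=Ro.from_euler('xyz',o['orientation'],degrees=True)
T=Ro.from_euler('xyz',[180,0,yaw],degrees=True)
d=R.inv().apply(np.array([x,y,z])-p)/.15
r=(R.inv()*T).as_rotvec(degrees=True)/60
n=int(max(1,np.ceil(max(np.abs(d).max(),np.abs(r).max())-1e-6)))
print('pos',p.round(4),'ori',o['orientation'].round(2),'open',round(o['opening'],4),'F',o['force'].round(1),'t',o['clock'],'j',o['joint_pos'].round(0))
print('calls',n,'full',d.round(3),r.round(3),'chunk',(d/n).round(3),(r/n).round(3),'dist',np.linalg.norm(d)*.15/n)
E
python3 go.py .485 -.0615 .22 -101
```

```text
pos [0.2953 0.607  0.2266] ori [ 180.      0.   -115.95] open 0.0873 F [-0.1 -0.   0.3] t 0.65 j [ 81.  21.   1.   0. -70. -17.]
calls 4 full [ 3.454 -3.087  0.044] [ 0.     0.    -0.249] chunk [ 0.863 -0.772  0.011] [ 0.     0.    -0.062] dist 0.17371934319138857
```

drive_tool([
  [0.86,-0.77,0,0,0,0],
  [0.86,-0.77,0,0,0,0],
  [0.86,-0.77,0,0,0,0],
  [0.86,-0.77,0,0,0,0],
], fingers=1)

```text
clock: 1.05
tool_pos: [0.3431, 0.437, 0.227]
orientation: [180.0, 0.0, -116.0]
force: [0.3, 0.8, 0.0]
opening: 0.0878
```

drive_tool([
  [0.86,-0.77,0,0,0,0],
  [0.86,-0.77,0,0,0,0],
  [0.86,-0.77,0,0,0,0],
  [0.86,-0.77,0,0,0,0],
])

```text
clock: 1.45
tool_pos: [0.3906, 0.2677, 0.2274]
orientation: [180.0, 0.0, -116.1]
force: [0.4, 1.3, 0.3]
opening: 0.0875
```

drive_tool([
  [0.86,-0.77,0,0,0,0],
  [0.86,-0.77,0,0,0,0],
  [0.86,-0.77,0,0,0,0],
  [0.86,-0.77,0,0,0,0],
])

```text
clock: 1.85
tool_pos: [0.438, 0.0984, 0.2278]
orientation: [-180.0, 0.1, -116.1]
force: [0.2, 1.2, -0.6]
opening: 0.0878
```

```bash
python3 go.py .485 -.0615 .2 -101.1
```

```text
pos [0.438  0.0984 0.2278] ori [-1.7998e+02  9.0000e-02 -1.1615e+02] open 0.0878 F [ 0.2  1.2 -0.6] t 1.85 j [ 38.  -1. -26.  -0. -65.  26.]
calls 1 full [ 0.819 -0.751  0.184] [-0.001  0.001 -0.251] chunk [ 0.819 -0.751  0.184] [-0.001  0.001 -0.251] dist 0.16902302002210853
```

drive_tool([
  [0.82,-0.75,0.18,0,0,-0.25],
  [0.82,-0.75,0.18,0,0,-0.25],
  [0.82,-0.75,0.18,0,0,-0.25],
  [0.82,-0.75,0.18,0,0,-0.25],
  [0.82,-0.75,0.18,0,0,-0.25],
  [0.82,-0.75,0.18,0,0,-0.25],
])

```text
clock: 2.45
tool_pos: [0.4849, -0.0623, 0.2005]
orientation: [-180.0, 0.1, -101.3]
force: [0.3, 0.3, 0.2]
opening: 0.0875
```

```bash
python3 go.py .485 -.0615 .105 -101.1
python3 - <<'E'
from h import *
snap('scene','s1.png')
E
```

```text
pos [ 0.4849 -0.0623  0.2005] ori [-1.7998e+02  7.0000e-02 -1.0129e+02] open 0.0875 F [0.3 0.3 0.2] t 2.45 j [ 16.   4. -24.  -0. -62.  63.]
calls 1 full [-0.004  0.001  0.636] [-0.     0.001 -0.003] chunk [-0.004  0.001  0.636] [-0.     0.001 -0.003] dist 0.09546542990877324
```

View pics/s1.png

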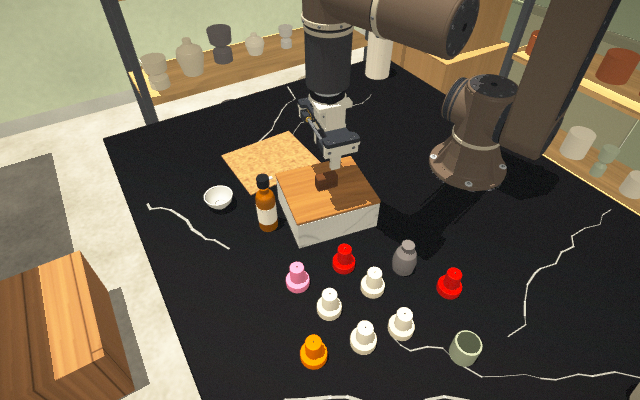

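The gripper is centred above the knob (326,178). Lower and close.

drive_tool([
  [0,0,0.3,0,0,0],
  [0,0,0.45,0,0,0],
  [0,0,0.55,0,0,0],
  [0,0,0.62,0,0,0],
  [0,0,0.62,0,0,0],
])

```text
clock: 3.0
tool_pos: [0.4845, -0.0606, 0.1069]
orientation: [180.0, 0.0, -101.1]
force: [-0.1, -0.6, -0.1]
opening: 0.0879
```

drive_tool([
  [0,0,0,0,0,0],
  [0,0,0,0,0,0],
  [0,0,0,0,0,0],
  [0,0,0,0,0,0],
  [0,0,0,0,0,0],
  [0,0,0,0,0,0],
  [0,0,0,0,0,0],
], fingers=-1)

```text
clock: 3.7
tool_pos: [0.4845, -0.0607, 0.107]
orientation: [180.0, 0.1, -101.1]
force: [-0.3, 0.3, 0.1]
opening: 0.0372
```

drive_tool([
  [0,0,0,0,0,0],
  [0,0,0,0,0,0],
  [0,0,0,0,0,0],
  [0,0,0,0,0,0],
])

```text
clock: 4.1
tool_pos: [0.4844, -0.0608, 0.107]
orientation: [180.0, 0.0, -101.1]
force: [-0.5, -2.6, 0.8]
opening: 0.0261
```

drive_tool([
  [0,0,-0.05,0,0,0],
  [0,0,-0.15,0,0,0],
  [0,0,-0.3,0,0,0],
  [0,0,-0.5,0,0,0],
  [0,0,-0.67,0,0,0],
  [0,0,-0.67,0,0,0],
])

```text
clock: 4.7
tool_pos: [0.4863, -0.0605, 0.2111]
orientation: [-179.7, 0.2, -101.1]
force: [0.8, -0.2, -3.2]
opening: 0.0261
```

```bash
python3 go.py .514 -.34 .207 -101.1
python3 - <<'E'
from h import *
snap('scene','s2.png')
E
```

```text
pos [ 0.4863 -0.0605  0.2111] ori [-1.7972e+02  1.6000e-01 -1.0110e+02] open 0.0261 F [ 0.8 -0.2 -3.2] t 4.7 j [ 16.   3. -24.  -0. -63.  63.]
calls 2 full [ 1.793 -0.54   0.025] [-0.005  0.003  0.   ] chunk [ 0.896 -0.27   0.013] [-0.002  0.001  0.   ] dist 0.14043013401785687
```

View pics/s2.png

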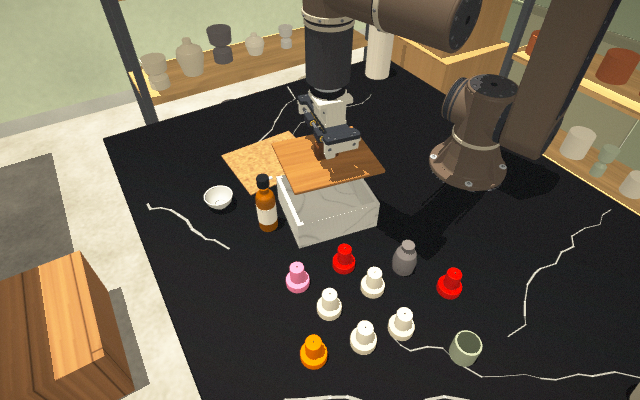

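drive_tool([
  [0.3,-0.09,0,0,0,0],
  [0.55,-0.17,0,0,0,0],
  [0.8,-0.24,0,0,0,0],
  [0.9,-0.27,0,0,0,0],
  [0.9,-0.27,0,0,0,0],
])

```text
clock: 5.25
tool_pos: [0.4976, -0.2024, 0.2064]
orientation: [179.9, 0.1, -101.3]
force: [-1.2, 0.7, -4.0]
opening: 0.0258
```

drive_tool([
  [0.3,-0.09,0,0,0,0],
  [0.55,-0.17,0,0,0,0],
  [0.8,-0.24,0,0,0,0],
  [0.9,-0.27,0,0,0,0],
  [0.9,-0.27,0,0,0,0],
  [0.9,-0.27,0,0,0,0],
])

```text
clock: 5.85
tool_pos: [0.5103, -0.3417, 0.2047]
orientation: [179.8, 0.2, -101.3]
force: [-1.1, -0.0, -4.1]
opening: 0.0258
```

```bash
python3 go.py .514 -.34 .035 -101.1
```

```text
pos [ 0.5103 -0.3417  0.2047] ori [ 179.78    0.19 -101.34] open 0.0258 F [-1.1 -0.  -4.1] t 5.85 j [-16.  16.  -9.  -0. -65.  94.]
calls 2 full [-0.013 -0.027  1.132] [ 0.004  0.003 -0.004] chunk [-0.006 -0.013  0.566] [ 0.002  0.002 -0.002] dist 0.08489827393011852
```

drive_tool([
  [-0.01,-0.02,0.3,0,0,0],
  [-0.01,-0.02,0.6,0,0,0],
  [-0.01,-0.02,0.85,0,0,0],
  [-0.01,-0.02,0.95,0,0,0],
  [-0.01,-0.02,1.0,0,0,0],
  [-0.01,-0.02,1.0,0,0,0],
])

```text
clock: 6.45
tool_pos: [0.5129, -0.3391, 0.0542]
orientation: [179.7, 0.2, -101.3]
force: [-0.0, 0.6, -4.2]
opening: 0.0258
```

```bash
python3 go.py .514 -.34 .031 -101.1
```

```text
pos [ 0.5129 -0.3391  0.0542] ori [ 179.7     0.2  -101.27] open 0.0258 F [-0.   0.6 -4.2] t 6.45 j [-15.  24. -19.  -0. -48.  94.]
calls 1 full [ 0.005 -0.009  0.155] [ 0.005  0.003 -0.003] chunk [ 0.005 -0.009  0.155] [ 0.005  0.003 -0.003] dist 0.023276141769034503
```

drive_tool([
  [0,0,0.06,0,0,0],
  [0,0,0.11,0,0,0],
  [0,0,0.14,0,0,0],
  [0,0,0.155,0,0,0],
  [0,0,0.155,0,0,0],
  [0,0,0.155,0,0,0],
])

```text
clock: 7.05
tool_pos: [0.5129, -0.3392, 0.0312]
orientation: [179.7, 0.2, -101.3]
force: [0.4, 0.1, -3.6]
opening: 0.0257
```

drive_tool([
  [0,0,0,0,0,0],
  [0,0,0,0,0,0],
  [0,0,0,0,0,0],
  [0,0,0,0,0,0],
  [0,0,0,0,0,0],
  [0,0,0,0,0,0],
], fingers=1)

```text
clock: 7.65
tool_pos: [0.513, -0.3391, 0.0313]
orientation: [179.7, 0.2, -101.3]
force: [1.1, 0.5, -0.3]
opening: 0.0684
```

drive_tool([
  [0,0,-0.1,0,0,0],
  [0,0,-0.4,0,0,0],
  [0,0,-0.8,0,0,0],
  [0,0,-1,0,0,0],
  [0,0,-1,0,0,0],
])

```text
clock: 8.15
tool_pos: [0.5167, -0.3414, 0.1884]
orientation: [-179.7, 0.0, -101.2]
force: [0.3, 0.6, -0.7]
opening: 0.0874
```

```bash
python3 go.py .5 .1 .2 -101.1;  python3 - <<'E'
from h import *
snap('scene','s3.png');snap('top','t3.png')
E
```

```text
pos [ 0.5167 -0.3414  0.1884] ori [-1.7966e+02  4.0000e-02 -1.0122e+02] open 0.0874 F [ 0.3  0.6 -0.7] t 8.15 j [-15.  17. -10.  -0. -63.  94.]
calls 3 full [-2.865  0.681 -0.08 ] [-0.006  0.001 -0.002] chunk [-0.955  0.227 -0.027] [-0.002  0.    -0.001] dist 0.1472954131960612
```

View pics/s3.png

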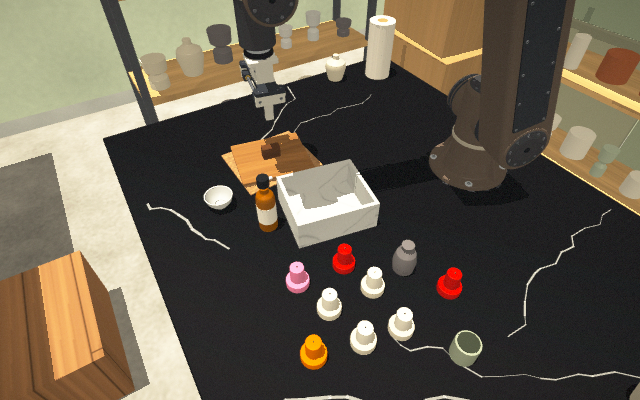

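View pics/t3.png

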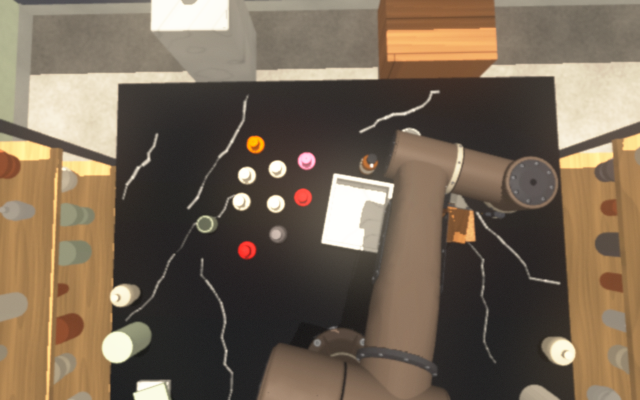

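```bash
cat > cand.py <<'E'
from h import *
def find(n,roi):
    s=snap(n);im=s['pixels'];hsv=cv2.cvtColor(im,cv2.COLOR_RGB2HSV);S,V=hsv[...,1].astype(int),hsv[...,2].astype(int)
    m=((V>120)&(S<80)).astype(np.uint8)
    m=cv2.morphologyEx(m,cv2.MORPH_OPEN,cv2.getStructuringElement(cv2.MORPH_ELLIPSE,(11,11)))
    out=[]
    for st,ce,bb in blobs(m,120):
        p=ray(s,*ce,.03)
        if roi[0]<p[0]<roi[1] and roi[2]<p[1]<roi[3]: out.append((ce,st,p))
    return s,out
def candles(roi=(.48,.75,.1,.42)):
    a,A=find('top',roi);b,B=find('scene',roi)
    for ce,st,p in A:
        if not B: print('top only',ce,p); continue
        q=min(B,key=lambda q:np.linalg.norm(q[2]-p))
        print(ce.round(1),q[0].round(1),'area',st[4],q[1][4],'top@.022',ray(a,*ce,.022).round(4)[:2],'scene@.03',ray(b,*q[0],.03).round(4)[:2],'tri',tri(a,ce,b,q[0])[0].round(4))
if __name__=='__main__': candles()
E
python3 cand.py
python3 - <<'E'
from h import *
a=snap('top');b=snap('scene');im=a['pixels']
# box rim inner/outer
hsv=cv2.cvtColor(im,cv2.COLOR_RGB2HSV);H,S,V=[hsv[...,i].astype(int) for i in range(3)]
c=np.vstack([cv2.resize(im[160:265,310:410],(600,630)) ])[:600]
cv2.imwrite('pics/box.png',cv2.cvtColor(cv2.resize(im[165:262,310:410],None,fx=6,fy=6,interpolation=cv2.INTER_CUBIC),cv2.COLOR_RGB2BGR))
for x,y in((.11,.095),(.11,-.095),(-.11,-.095),(-.11,.095)):
    c,s=.981,-.1925
    w=(.485+c*x-s*y,-.0615+s*x+c*y,.087);print(np.round(proj(a,w),1),np.round(proj(b,w),1))
E
```

```text
[277.  168.5] [328.8 304.9] area 269 629 top@.022 [0.6396 0.1985] scene@.03 [0.6439 0.201 ] tri [0.6405 0.1978 0.0219]
[246.5 175. ] [362.9 339.8] area 270 626 top@.022 [0.6195 0.2996] scene@.03 [0.6273 0.3048] tri [0.6213 0.3003 0.0149]
[240.9 201.2] [401.4 324.3] area 281 698 top@.022 [0.5327 0.3181] scene@.03 [0.5381 0.3196] tri [0.5334 0.3175 0.0214]
[275.4 203.4] [372.6 283. ] area 269 586 top@.022 [0.5238 0.2045] scene@.03 [0.5285 0.2064] tri [0.5244 0.2037 0.023 ]
[334.2 173.4] [298.1 225.8]
[393.7 184. ] [276.3 176.4]
[382.1 253.4] [350.4 158.4]
[321.8 242.5] [380.3 202.9]
```

View pics/box.png

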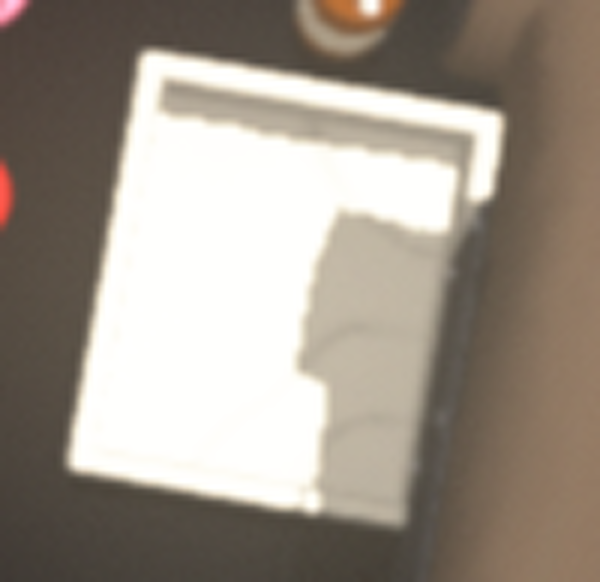

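drive_tool([
  [-0.95,0.2,0,0,0,0],
  [-0.95,0.2,0,0,0,0],
  [-0.95,0.2,0,0,0,0],
  [-0.95,0.2,0,0,0,0],
])

```text
clock: 8.85
tool_pos: [0.5108, -0.1898, 0.1799]
orientation: [179.5, 0.2, -101.1]
force: [-0.2, -0.2, 0.0]
opening: 0.0882
```

drive_tool([
  [-0.95,0.2,0,0,0,0],
  [-0.95,0.2,0,0,0,0],
  [-0.95,0.2,0,0,0,0],
  [-0.95,0.2,0,0,0,0],
])

```text
clock: 9.25
tool_pos: [0.5086, -0.0401, 0.1802]
orientation: [179.5, 0.2, -100.8]
force: [0.6, -1.4, 0.4]
opening: 0.0876
```

drive_tool([
  [-0.95,0.2,0,0,0,0],
  [-0.95,0.2,0,0,0,0],
  [-0.95,0.2,0,0,0,0],
  [-0.95,0.2,0,0,0,0],
])

```text
clock: 9.65
tool_pos: [0.506, 0.1095, 0.1803]
orientation: [179.4, 0.2, -100.5]
force: [0.8, -0.6, -0.2]
opening: 0.0878
```

```bash
python3 go.py .524 .204 .15 -101.1
```

```text
pos [0.506  0.1095 0.1803] ori [ 179.45    0.23 -100.51] open 0.0878 F [ 0.8 -0.6 -0.2] t 9.65 j [ 34.   8. -22.  -1. -60.  46.]
calls 1 full [-0.641 -0.005  0.205] [0.009 0.004 0.01 ] chunk [-0.641 -0.005  0.205] [0.009 0.004 0.01 ] dist 0.10086374193522844
```

drive_tool([
  [-0.64,0,0.2,0.01,0,0.01],
  [-0.64,0,0.2,0.01,0,0.01],
  [-0.64,0,0.2,0.01,0,0.01],
  [-0.64,0,0.2,0.01,0,0.01],
])

```text
clock: 10.05
tool_pos: [0.523, 0.204, 0.149]
orientation: [179.9, 0.1, -101.0]
force: [-0.0, 0.4, 0.2]
opening: 0.0873
```

```bash
python3 go.py .524 .204 .034 -101.1
python3 - <<'E'
from h import *
snap('scene','s4.png')
E
```

```text
pos [0.523 0.204 0.149] ori [ 1.7993e+02  7.0000e-02 -1.0104e+02] open 0.0873 F [-0.   0.4  0.2] t 10.05 j [ 41.  14. -20.  -0. -56.  38.]
calls 1 full [-0.    -0.007  0.767] [0.001 0.001 0.001] chunk [-0.    -0.007  0.767] [0.001 0.001 0.001] dist 0.1150142228123622
```

View pics/s4.png

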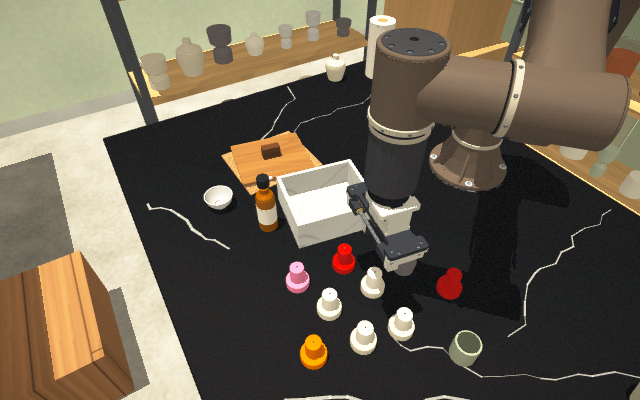

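drive_tool([
  [0,0,0.3,0,0,0],
  [0,0,0.55,0,0,0],
  [0,0,0.7,0,0,0],
  [0,0,0.76,0,0,0],
  [0,0,0.76,0,0,0],
])

```text
clock: 10.6
tool_pos: [0.5227, 0.2019, 0.0351]
orientation: [179.9, 0.0, -101.2]
force: [-0.2, -0.2, 0.6]
opening: 0.0871
```

Run:
```python
from h import *
snap('scene','s5.png'); cv2.imwrite('pics/s5c.png',cv2.resize(cv2.imread('pics/s5.png')[200:360,280:480],None,fx=3.5,fy=3.5))
```

```text
(no output)
```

View pics/s5c.png

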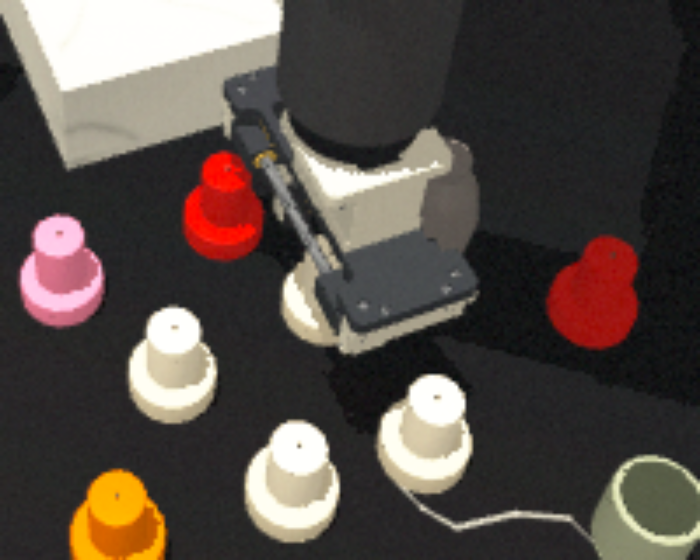

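Gripper straddles the near cream candle; neighbours untouched. Close.

drive_tool([
  [0,0,0,0,0,0],
  [0,0,0,0,0,0],
  [0,0,0,0,0,0],
  [0,0,0,0,0,0],
  [0,0,0,0,0,0],
  [0,0,0,0,0,0],
  [0,0,0,0,0,0],
  [0,0,0,0,0,0],
], fingers=-1)

```text
clock: 11.45
tool_pos: [0.5238, 0.2031, 0.0364]
orientation: [-180.0, 0.1, -101.1]
force: [0.4, 1.1, -0.2]
opening: 0.0334
```

drive_tool([
  [0,0,0,0,0,0],
  [0,0,0,0,0,0],
  [0,0,-0.1,0,0,0],
  [0,0,-0.3,0,0,0],
  [0,0,-0.6,0,0,0],
  [0,0,-0.85,0,0,0],
  [0,0,-0.95,0,0,0],
  [0,0,-0.95,0,0,0],
])

```text
clock: 12.25
tool_pos: [0.5245, 0.2033, 0.1812]
orientation: [-179.8, 0.3, -101.1]
force: [0.3, 0.5, -1.6]
opening: 0.0335
```

```bash
python3 go.py .5224 -.1045 .178 -101.1;python3 - <<'E'
from h import *
snap('scene','s6.png')
E
```

```text
pos [0.5245 0.2033 0.1812] ori [-179.85    0.32 -101.12] open 0.0335 F [ 0.3  0.5 -1.6] t 12.25 j [ 41.  12. -18.  -0. -60.  38.]
calls 3 full [ 2.017 -0.382  0.011] [-0.003  0.005 -0.   ] chunk [ 0.672 -0.127  0.004] [-0.001  0.002 -0.   ] dist 0.10262093096691527
```

View pics/s6.png

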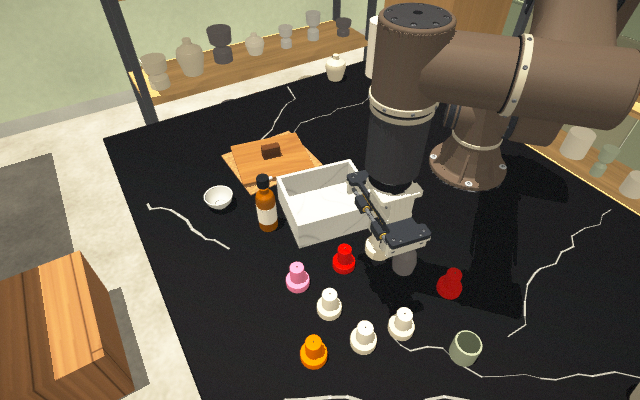

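drive_tool([
  [0.33,-0.06,0,0,0,0],
  [0.67,-0.13,0,0,0,0],
  [1.0,-0.19,0,0,0,0],
  [1.0,-0.19,0,0,0,0],
])

```text
clock: 12.7
tool_pos: [0.5199, 0.0453, 0.176]
orientation: [179.7, 0.0, -101.4]
force: [0.8, 0.4, -2.7]
opening: 0.0332
```

drive_tool([
  [0.33,-0.06,0,0,0,0],
  [0.67,-0.13,0,0,0,0],
  [1.0,-0.19,0,0,0,0],
  [1.0,-0.19,0,0,0,0],
  [1.0,-0.19,0,0,0,0],
])

```text
clock: 13.2
tool_pos: [0.5167, -0.109, 0.1736]
orientation: [179.5, -0.0, -101.6]
force: [0.4, 0.3, -3.2]
opening: 0.0335
```

```bash
python3 go.py .5224 -.1045 .0474 -101.1;python3 - <<'E'
from h import *
snap('scene','s7.png')
E
```

```text
pos [ 0.5167 -0.109   0.1736] ori [ 1.7953e+02 -2.0000e-02 -1.0160e+02] open 0.0335 F [ 0.4  0.3 -3.2] t 13.2 j [  9.   9. -22.  -0. -59.  69.]
calls 1 full [-0.037 -0.038  0.841] [ 0.008 -0.    -0.008] chunk [-0.037 -0.038  0.841] [ 0.008 -0.    -0.008] dist 0.1263935339929195
```

View pics/s7.png

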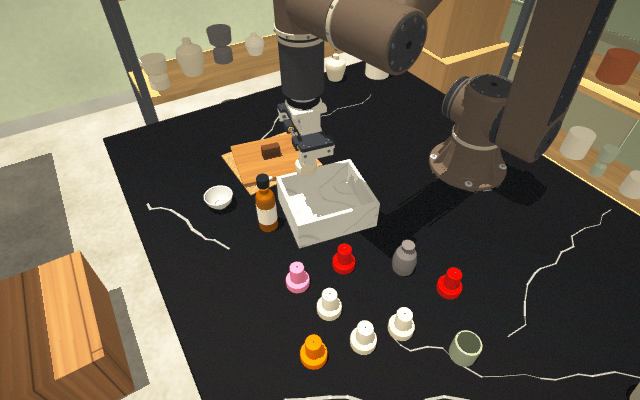

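drive_tool([
  [-0.04,-0.04,0.1,0.01,0,0],
  [-0.04,-0.04,0.35,0.01,0,0],
  [-0.04,-0.04,0.6,0.01,0,0],
  [-0.04,-0.04,0.75,0.01,0,0],
  [-0.04,-0.04,0.8,0.01,0,0],
  [-0.04,-0.04,0.84,0.01,0,0],
  [-0.04,-0.04,0.84,0.01,0,0],
])

```text
clock: 13.95
tool_pos: [0.5236, -0.1024, 0.0479]
orientation: [-179.8, -0.0, -101.5]
force: [0.2, 0.3, -2.5]
opening: 0.0333
```

drive_tool([
  [0,0,0,0,0,0],
  [0,0,0,0,0,0],
  [0,0,0,0,0,0],
  [0,0,0,0,0,0],
], fingers=-0.02)

```text
clock: 14.35
tool_pos: [0.5241, -0.1024, 0.0486]
orientation: [-179.8, 0.0, -101.5]
force: [-0.2, 0.6, 0.7]
opening: 0.0428
```

drive_tool([
  [0,0,-0.15,0,0,0],
  [0,0,-0.4,0,0,0],
  [0,0,-0.7,0,0,0],
  [0,0,-0.9,0,0,0],
  [0,0,-0.9,0,0,0],
])

```text
clock: 14.85
tool_pos: [0.5263, -0.1024, 0.189]
orientation: [-179.2, 0.1, -101.4]
force: [0.5, 0.4, -0.2]
opening: 0.0426
```

```bash
python3 go.py .533 .318 .18 -101.1;python3 - <<'E'
from h import *
snap('scene','s8.png')
E
python3 cand.py
```

```text
pos [ 0.5263 -0.1024  0.189 ] ori [-1.7925e+02  1.4000e-01 -1.0143e+02] open 0.0426 F [ 0.5  0.4 -0.2] t 14.85 j [ 10.   9. -21.   0. -60.  68.]
calls 3 full [-2.756  0.512  0.06 ] [-0.013  0.002 -0.006] chunk [-0.919  0.171  0.02 ] [-0.004  0.001 -0.002] dist 0.14019344148308688
[277.  168.5] [328.8 304.9] area 269 630 top@.022 [0.6396 0.1985] scene@.03 [0.644 0.201] tri [0.6405 0.1978 0.0218]
[246.5 175. ] [362.9 339.8] area 270 627 top@.022 [0.6195 0.2996] scene@.03 [0.6273 0.3048] tri [0.6213 0.3003 0.0149]
[241.  201.2] [401.4 324.3] area 284 698 top@.022 [0.5329 0.3179] scene@.03 [0.5381 0.3196] tri [0.5335 0.3174 0.0214]
```

View pics/s8.png

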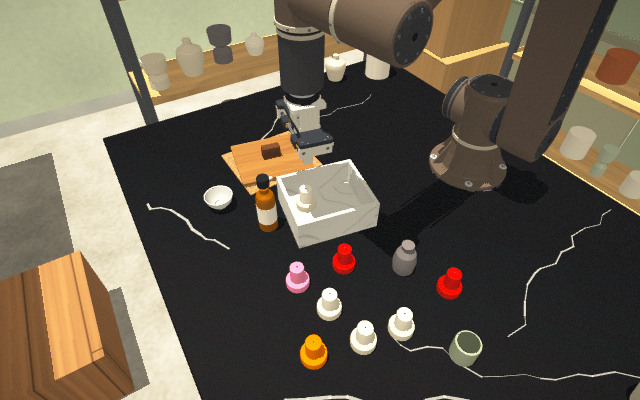

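```bash
python3 go.py .640 .198 .16 -101.1
```

```text
pos [ 0.5231 -0.1023  0.1834] ori [-1.7976e+02  4.0000e-02 -1.0149e+02] open 0.043 F [-0.   1.1 -0.2] t 15.0 j [ 10.   9. -21.   0. -60.  68.]
calls 3 full [-2.117 -0.365  0.159] [-0.004  0.001 -0.006] chunk [-0.706 -0.122  0.053] [-0.001  0.    -0.002] dist 0.10771900322108136
```

drive_tool([
  [-1,-0.17,0,0,0,0],
  [-1,-0.17,0,0,0,0],
  [-1,-0.17,0,0,0,0],
  [-1,-0.17,0,0,0,0],
], fingers=1)

```text
clock: 15.4
tool_pos: [0.5791, 0.0436, 0.1817]
orientation: [-179.9, -0.0, -101.3]
force: [-0.8, -1.9, 0.2]
opening: 0.0694
```

drive_tool([
  [-1,-0.17,0.1,0,0,0],
  [-1,-0.17,0.1,0,0,0],
  [-1,-0.17,0.1,0,0,0],
  [-1,-0.17,0.1,0,0,0],
])

```text
clock: 15.8
tool_pos: [0.6338, 0.1895, 0.1632]
orientation: [180.0, -0.1, -101.1]
force: [-0.7, -0.3, -1.1]
opening: 0.0873
```

```bash
python3 go.py .640 .198 .12 -101.1
```

```text
pos [0.6338 0.1895 0.1632] ori [ 1.8000e+02 -1.5000e-01 -1.0112e+02] open 0.0873 F [-0.7 -0.3 -1.1] t 15.8 j [ 34.  22.  -6.   0. -62.  45.]
calls 1 full [-0.064 -0.029  0.288] [ 0.    -0.002 -0.   ] chunk [-0.064 -0.029  0.288] [ 0.    -0.002 -0.   ] dist 0.044492446540251564
```

drive_tool([
  [-0.06,-0.03,0.1,0,0,0],
  [-0.06,-0.03,0.3,0,0,0],
  [-0.06,-0.03,0.6,0,0,0],
  [-0.06,-0.03,0.8,0,0,0],
  [-0.06,-0.03,0.85,0,0,0],
  [-0.06,-0.03,0.85,0,0,0],
])

```text
clock: 16.4
tool_pos: [0.6389, 0.1961, 0.0339]
orientation: [179.8, -0.3, -101.1]
force: [0.8, 0.7, 0.6]
opening: 0.0879
```

drive_tool([
  [0,0,0,0,0,0],
  [0,0,0,0,0,0],
  [0,0,0,0,0,0],
  [0,0,0,0,0,0],
  [0,0,0,0,0,0],
  [0,0,0,0,0,0],
  [0,0,0,0,0,0],
  [0,0,0,0,0,0],
], fingers=-1)

```text
clock: 17.2
tool_pos: [0.6392, 0.1963, 0.034]
orientation: [179.9, -0.3, -101.1]
force: [0.4, 0.9, 0.0]
opening: 0.0335
```

drive_tool([
  [0,0,0,0,0,0],
  [0,0,0,0,0,0],
  [0,0,-0.1,0,0,0],
  [0,0,-0.3,0,0,0],
  [0,0,-0.6,0,0,0],
  [0,0,-0.85,0,0,0],
  [0,0,-0.95,0,0,0],
  [0,0,-0.95,0,0,0],
])

```text
clock: 18.0
tool_pos: [0.6409, 0.1975, 0.1806]
orientation: [-179.9, -0.1, -101.1]
force: [0.5, 0.8, -2.4]
opening: 0.0338
```

```bash
python3 go.py .5358 -.0359 .178 -101.1;python3 - <<'E'
from h import *
snap('scene','s9.png')
E
```

```text
pos [0.6409 0.1975 0.1806] ori [-1.7989e+02 -8.0000e-02 -1.0112e+02] open 0.0338 F [ 0.5  0.8 -2.4] t 18.0 j [ 34.  22.  -4.   0. -65.  45.]
calls 2 full [1.662 0.387 0.019] [-0.002 -0.001 -0.   ] chunk [0.831 0.194 0.009] [-0.001 -0.001 -0.   ] dist 0.12800172136310614
```

View pics/s9.png

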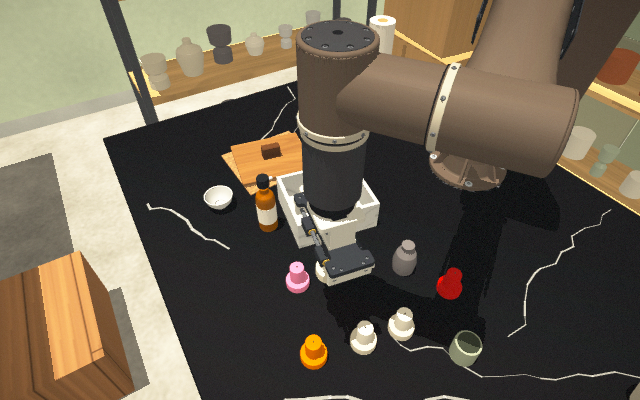

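drive_tool([
  [0.3,0.07,0,0,0,0],
  [0.6,0.13,0,0,0,0],
  [0.83,0.19,0,0,0,0],
  [0.83,0.19,0,0,0,0],
])

```text
clock: 18.45
tool_pos: [0.5842, 0.0766, 0.1767]
orientation: [179.7, -0.3, -101.3]
force: [0.5, 0.3, -1.9]
opening: 0.0333
```

drive_tool([
  [0.3,0.07,0,0,0,0],
  [0.6,0.14,0,0,0,0],
  [0.83,0.2,0,0,0,0],
  [0.83,0.2,0,0,0,0],
  [0.83,0.2,0,0,0,0],
])

```text
clock: 18.95
tool_pos: [0.5294, -0.0403, 0.1765]
orientation: [179.6, -0.4, -101.4]
force: [-0.0, 0.5, -2.8]
opening: 0.0331
```

```bash
python3 go.py .5358 -.0359 .0445 -101.1
```

```text
pos [ 0.5294 -0.0403  0.1765] ori [ 179.6    -0.35 -101.41] open 0.0331 F [-0.   0.5 -2.8] t 18.95 j [ 17.  10. -21.   0. -60.  62.]
calls 1 full [-0.042 -0.042  0.88 ] [ 0.007 -0.006 -0.005] chunk [-0.042 -0.042  0.88 ] [ 0.007 -0.006 -0.005] dist 0.13227181262182433
```

drive_tool([
  [-0.03,-0.03,0.1,0.01,0,0],
  [-0.03,-0.03,0.35,0.01,0,0],
  [-0.03,-0.03,0.6,0.01,0,0],
  [-0.03,-0.03,0.78,0.01,0,0],
  [-0.03,-0.03,0.84,0.01,0,0],
  [-0.03,-0.03,0.875,0.01,0,0],
  [-0.03,-0.03,0.875,0.01,0,0],
])

```text
clock: 19.65
tool_pos: [0.5344, -0.0369, 0.0455]
orientation: [-179.8, -0.4, -101.4]
force: [0.7, 0.3, -2.3]
opening: 0.0334
```

drive_tool([
  [0,0,0,0,0,0],
  [0,0,0,0,0,0],
  [0,0,0,0,0,0],
  [0,0,0,0,0,0],
], fingers=-0.02)

```text
clock: 20.05
tool_pos: [0.5348, -0.0368, 0.0462]
orientation: [-179.7, -0.3, -101.4]
force: [-0.4, -0.5, 0.0]
opening: 0.0431
```

drive_tool([
  [0,0,-0.15,0,0,0],
  [0,0,-0.4,0,0,0],
  [0,0,-0.7,0,0,0],
  [0,0,-0.9,0,0,0],
  [0,0,-0.9,0,0,0],
])

```text
clock: 20.55
tool_pos: [0.5371, -0.0356, 0.1866]
orientation: [-179.2, -0.1, -101.3]
force: [0.2, 0.6, 0.0]
opening: 0.043
```

```bash
python3 cand.py;python3 - <<'E'
from h import *
snap('scene','s10.png')
E
python3 go.py .533 .318 .178 -101.1
```

```text
[246.5 175. ] [362.9 339.8] area 270 628 top@.022 [0.6195 0.2996] scene@.03 [0.6274 0.3048] tri [0.6213 0.3003 0.0149]
pos [ 0.5338 -0.0359  0.181 ] ori [-179.71   -0.3  -101.38] open 0.0431 F [ 0.4 -1.1  0.2] t 20.7 j [ 17.   9. -21.   0. -59.  61.]
calls 3 full [-2.312  0.471  0.006] [-0.005 -0.005 -0.005] chunk [-0.771  0.157  0.002] [-0.002 -0.002 -0.002] dist 0.117983478143744
```

View pics/s10.png

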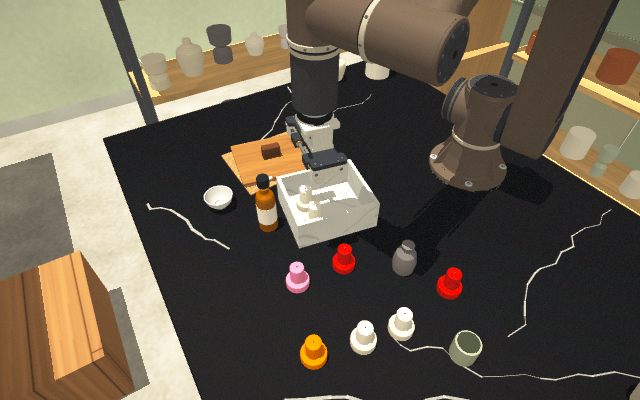

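Two candles in the box (305,196),(313,208). Candle C missed in the top view; check whether it moved.

Run:
```python
from cand import *
for n in('top','scene'):
    s,o=find(n,(.45,.75,.1,.5)); print(n,[(c.round(1),st[4],p.round(3)) for c,st,p in o])
s=snap('top','t10.png'); cv2.imwrite('pics/t10c.png',cv2.resize(cv2.imread('pics/t10.png')[120:270,190:400],None,fx=3.5,fy=3.5,interpolation=cv2.INTER_CUBIC))
```

```text
top [(array([246.5, 175. ]), np.int32(270), array([0.618, 0.298, 0.03 ]))]
scene [(array([401.4, 324.3]), np.int32(698), array([0.538, 0.32 , 0.03 ])), (array([362.9, 339.8]), np.int32(626), array([0.627, 0.305, 0.03 ])), (array([460.5, 355.9]), np.int32(353), array([0.482, 0.433, 0.03 ]))]
```

View pics/t10c.png

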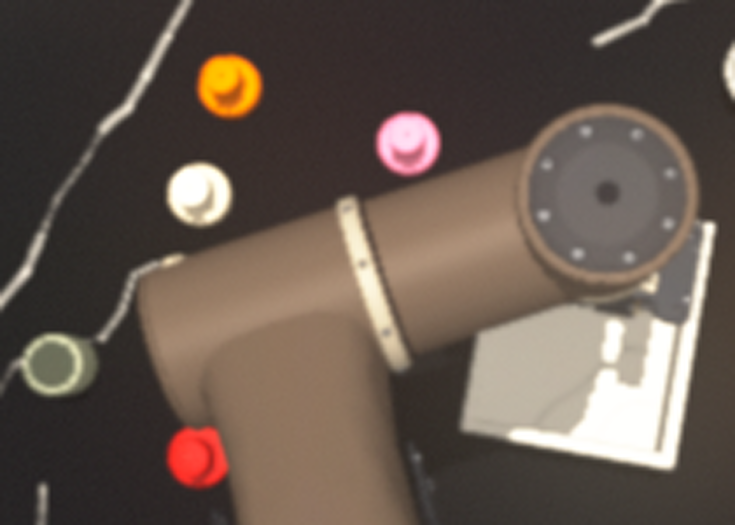

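C is only hidden by the arm in the top view; the scene view shows it unmoved at (401,324).

drive_tool([
  [-0.97,0.2,0,0,0,0],
  [-0.97,0.2,0,0,0,0],
  [-0.97,0.2,0,0,0,0],
  [-0.97,0.2,0,0,0,0],
], fingers=1)

```text
clock: 21.25
tool_pos: [0.5328, 0.1168, 0.1779]
orientation: [-179.9, -0.4, -101.1]
force: [0.5, -0.8, -0.3]
opening: 0.0693
```

drive_tool([
  [-0.97,0.2,0,0,0,0],
  [-0.97,0.2,0,0,0,0],
  [-0.97,0.2,0,0,0,0],
  [-0.97,0.2,0,0,0,0],
])

```text
clock: 21.65
tool_pos: [0.5313, 0.2695, 0.1752]
orientation: [-179.9, -0.5, -100.9]
force: [-0.5, -0.7, -0.8]
opening: 0.0879
```

```bash
python3 go.py .5335 .3175 .13 -101.1
```

```text
pos [0.5313 0.2695 0.1752] ori [-179.9    -0.47 -100.92] open 0.0879 F [-0.5 -0.7 -0.8] t 21.65 j [ 46.  15. -14.   0. -61.  33.]
calls 1 full [-0.32   0.047  0.299] [-0.002 -0.008  0.003] chunk [-0.32   0.047  0.299] [-0.002 -0.008  0.003] dist 0.06598775228052056
```

drive_tool([
  [-0.3,0.05,0.1,0,0,0],
  [-0.31,0.05,0.3,0,0,0],
  [-0.31,0.05,0.3,0,0,0],
  [-0.31,0.05,0.3,0,0,0],
])

```text
clock: 22.05
tool_pos: [0.5324, 0.315, 0.129]
orientation: [-180.0, -0.6, -100.9]
force: [-0.2, -1.0, 1.4]
opening: 0.0876
```

```bash
python3 go.py .5335 .3175 .035 -101.1
python3 - <<'E'
from h import *
snap('scene','s11.png')
E
```

```text
pos [0.5324 0.315  0.129 ] ori [-179.98   -0.65 -100.91] open 0.0876 F [-0.2 -1.   1.4] t 22.05 j [ 49.  20. -14.   0. -57.  30.]
calls 1 full [-0.025 -0.004  0.626] [-0.    -0.011  0.003] chunk [-0.025 -0.004  0.626] [-0.    -0.011  0.003] dist 0.09402445678666864
```

View pics/s11.png

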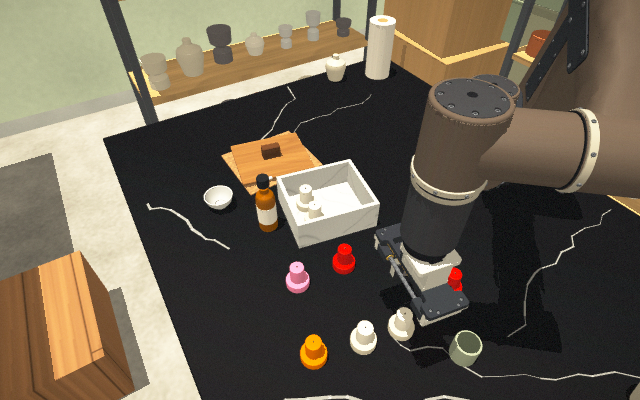

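drive_tool([
  [-0.02,0,0.2,0,-0.01,0],
  [-0.02,0,0.4,0,-0.01,0],
  [-0.02,0,0.58,0,-0.01,0],
  [-0.02,0,0.62,0,-0.01,0],
  [-0.02,0,0.62,0,-0.01,0],
])

```text
clock: 22.6
tool_pos: [0.5341, 0.3168, 0.0379]
orientation: [-179.9, 0.1, -101.0]
force: [-0.2, -0.1, 0.6]
opening: 0.0878
```

drive_tool([
  [0,0,0,0,0,0],
  [0,0,0,0,0,0],
  [0,0,0,0,0,0],
  [0,0,0,0,0,0],
  [0,0,0,0,0,0],
  [0,0,0,0,0,0],
  [0,0,0,0,0,0],
  [0,0,0,0,0,0],
], fingers=-1)

```text
clock: 23.4
tool_pos: [0.5343, 0.3171, 0.038]
orientation: [-179.9, 0.1, -101.0]
force: [0.3, 1.3, 0.0]
opening: 0.0332
```

drive_tool([
  [0,0,0,0,0,0],
  [0,0,0,0,0,0],
  [0,0,-0.1,0,0,0],
  [0,0,-0.3,0,0,0],
  [0,0,-0.6,0,0,0],
  [0,0,-0.85,0,0,0],
  [0,0,-0.95,0,0,0],
  [0,0,-0.95,0,0,0],
])

```text
clock: 24.2
tool_pos: [0.5347, 0.3177, 0.183]
orientation: [-179.7, 0.3, -100.9]
force: [-0.0, -0.2, -3.5]
opening: 0.0333
```

```bash
python3 go.py .4341 -.0871 .178 -101.1;python3 - <<'E'
from h import *
snap('scene','s12.png')
E
```

```text
pos [0.5347 0.3177 0.183 ] ori [-179.74    0.29 -100.95] open 0.0333 F [-0.  -0.2 -3.5] t 24.2 j [ 49.  17. -10.   0. -62.  30.]
calls 3 full [2.777 0.146 0.019] [-0.004  0.005  0.002] chunk [0.926 0.049 0.006] [-0.001  0.002  0.001] dist 0.13904628602643265
```

View pics/s12.png

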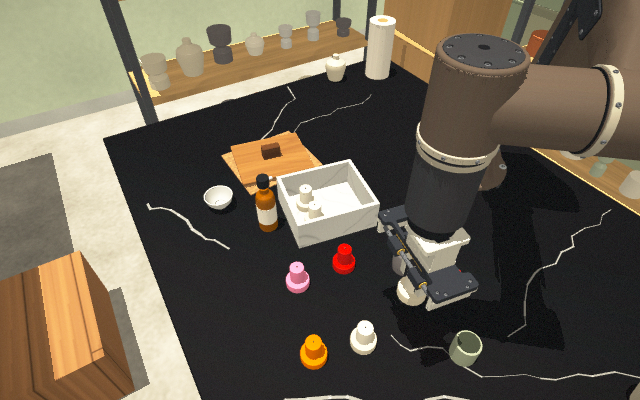

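drive_tool([
  [0.3,0.02,0,0,0,0],
  [0.6,0.03,0,0,0,0],
  [0.93,0.05,0,0,0,0],
  [0.93,0.05,0,0,0,0],
])

```text
clock: 24.65
tool_pos: [0.4962, 0.1761, 0.1779]
orientation: [179.9, -0.1, -101.2]
force: [0.1, 0.4, -1.8]
opening: 0.0332
```

drive_tool([
  [0.3,0.02,0,0,0,0],
  [0.6,0.03,0,0,0,0],
  [0.93,0.05,0,0,0,0],
  [0.93,0.05,0,0,0,0],
])

```text
clock: 25.05
tool_pos: [0.4579, 0.036, 0.1759]
orientation: [179.6, -0.2, -101.4]
force: [0.9, 0.4, -1.8]
opening: 0.0333
```

```bash
python3 go.py .4341 -.0871 .178 -101.1
```

```text
pos [0.4579 0.036  0.1759] ori [ 179.59   -0.24 -101.39] open 0.0333 F [ 0.9  0.4 -1.8] t 25.05 j [ 29.   3. -29.  -0. -58.  50.]
calls 1 full [ 0.836 -0.007 -0.011] [ 0.007 -0.004 -0.005] chunk [ 0.836 -0.007 -0.011] [ 0.007 -0.004 -0.005] dist 0.12543304177036377
```

drive_tool([
  [0.3,0,0,0,0,0],
  [0.6,0,0,0.01,0,0],
  [0.82,0,0,0.01,0,0],
  [0.82,0,0,0.01,0,0],
  [0.82,0,0,0.01,0,0],
])

```text
clock: 25.55
tool_pos: [0.4326, -0.0852, 0.175]
orientation: [-179.9, -0.3, -101.5]
force: [0.2, -1.0, -1.5]
opening: 0.0336
```

```bash
python3 go.py .4341 -.0871 .0488 -101.1
```

```text
pos [ 0.4326 -0.0852  0.175 ] ori [-179.95   -0.28 -101.52] open 0.0336 F [ 0.2 -1.  -1.5] t 25.55 j [ 15.   0. -32.   0. -58.  63.]
calls 1 full [ 0.006 -0.012  0.841] [-0.001 -0.005 -0.007] chunk [ 0.006 -0.012  0.841] [-0.001 -0.005 -0.007] dist 0.12620548564293452
```

drive_tool([
  [0.01,-0.01,0.1,0,0,0],
  [0.01,-0.01,0.35,0,0,0],
  [0.01,-0.01,0.6,0,0,0],
  [0.01,-0.01,0.75,0,0,0],
  [0.01,-0.01,0.82,0,0,0],
  [0.01,-0.01,0.845,0,0,0],
  [0.01,-0.01,0.845,0,0,0],
])

```text
clock: 26.25
tool_pos: [0.4339, -0.087, 0.0485]
orientation: [-180.0, -0.3, -101.5]
force: [-0.6, -0.1, -2.4]
opening: 0.0333
```

drive_tool([
  [0,0,0,0,0,0],
  [0,0,0,0,0,0],
  [0,0,0,0,0,0],
  [0,0,0,0,0,0],
], fingers=-0.02)

```text
clock: 26.65
tool_pos: [0.4343, -0.0869, 0.0489]
orientation: [-179.9, -0.3, -101.4]
force: [-0.0, -0.2, 0.0]
opening: 0.0426
```

drive_tool([
  [0,0,-0.15,0,0,0],
  [0,0,-0.4,0,0,0],
  [0,0,-0.7,0,0,0],
  [0,0,-0.9,0,0,0],
  [0,0,-0.9,0,0,0],
])

```text
clock: 27.15
tool_pos: [0.437, -0.086, 0.1885]
orientation: [-179.5, -0.1, -101.4]
force: [0.1, -0.4, 0.2]
opening: 0.0429
```

```bash
python3 cand.py;python3 - <<'E'
from h import *
snap('scene','s13.png')
E
python3 go.py .6205 .3 .178 -101.1
```

```text
[246.5 175. ] [362.9 339.8] area 270 627 top@.022 [0.6195 0.2996] scene@.03 [0.6273 0.3048] tri [0.6213 0.3003 0.0149]
pos [ 0.4338 -0.0862  0.1836] ori [-179.94   -0.27 -101.47] open 0.0433 F [ 0.6 -0.5 -0.1] t 27.3 j [ 15.   0. -31.   0. -59.  64.]
calls 3 full [-2.771 -0.708  0.025] [-0.001 -0.005 -0.006] chunk [-0.924 -0.236  0.008] [-0.    -0.002 -0.002] dist 0.1429912297441749
```

View pics/s13.png

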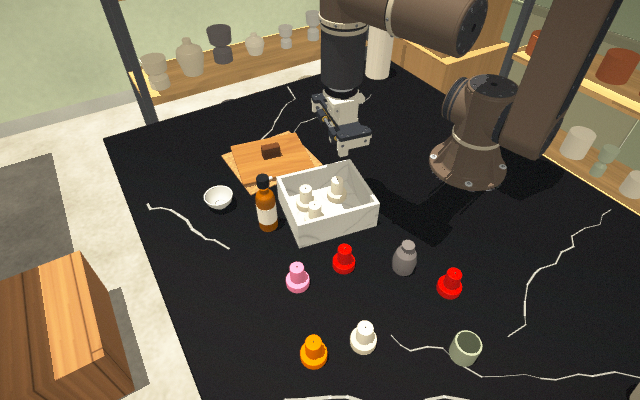

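drive_tool([
  [-0.95,-0.24,0,0,0,0],
  [-0.95,-0.24,0,0,0,0],
  [-0.95,-0.24,0,0,0,0],
  [-0.95,-0.24,0,0,0,0],
], fingers=1)

```text
clock: 27.7
tool_pos: [0.4992, 0.0499, 0.1813]
orientation: [180.0, -0.3, -101.3]
force: [-0.6, -0.0, -0.4]
opening: 0.0692
```

drive_tool([
  [-0.95,-0.24,0,0,0,0],
  [-0.95,-0.24,0,0,0,0],
  [-0.95,-0.24,0,0,0,0],
  [-0.95,-0.24,0,0,0,0],
])

```text
clock: 28.1
tool_pos: [0.5638, 0.1864, 0.1777]
orientation: [179.9, -0.5, -101.1]
force: [-0.9, -0.9, -1.0]
opening: 0.0875
```

```bash
python3 go.py .6205 .3 .13 -101.1
```

```text
pos [0.5638 0.1864 0.1777] ori [ 179.89   -0.47 -101.11] open 0.0875 F [-0.9 -0.9 -1. ] t 28.1 j [ 37.  15. -14.   0. -61.  41.]
calls 1 full [-0.819 -0.226  0.311] [ 0.002 -0.008 -0.   ] chunk [-0.819 -0.226  0.311] [ 0.002 -0.008 -0.   ] dist 0.13565941817336216
```

drive_tool([
  [-0.82,-0.23,0,0,0,0],
  [-0.82,-0.23,0.1,0,0,0],
  [-0.82,-0.23,0.2,0,-0.01,0],
  [-0.82,-0.23,0.3,0,-0.01,0],
  [-0.82,-0.23,0.3,0,-0.01,0],
  [-0.82,-0.23,0.3,0,-0.01,0],
])

```text
clock: 28.7
tool_pos: [0.6206, 0.2989, 0.1308]
orientation: [179.8, -0.0, -101.1]
force: [0.7, -0.2, 1.0]
opening: 0.0875
```

```bash
python3 go.py .6205 .3 .036 -101.1
```

```text
pos [0.6206 0.2989 0.1308] ori [ 179.81   -0.   -101.13] open 0.0875 F [ 0.7 -0.2  1. ] t 28.7 j [ 42.  26.  -4.  -0. -60.  37.]
calls 1 full [-0.007 -0.     0.632] [ 0.003 -0.    -0.   ] chunk [-0.007 -0.     0.632] [ 0.003 -0.    -0.   ] dist 0.09479109393993047
```

drive_tool([
  [-0.01,0,0.2,0,0,0],
  [-0.01,0,0.4,0,0,0],
  [-0.01,0,0.58,0,0,0],
  [-0.01,0,0.63,0,0,0],
  [-0.01,0,0.63,0,0,0],
])

```text
clock: 29.2
tool_pos: [0.6204, 0.2995, 0.0365]
orientation: [179.8, -0.1, -101.2]
force: [0.5, -1.0, 1.2]
opening: 0.0876
```

drive_tool([
  [0,0,0,0,0,0],
  [0,0,0,0,0,0],
  [0,0,0,0,0,0],
  [0,0,0,0,0,0],
  [0,0,0,0,0,0],
  [0,0,0,0,0,0],
  [0,0,0,0,0,0],
  [0,0,0,0,0,0],
], fingers=-1)

```text
clock: 30.0
tool_pos: [0.6205, 0.2997, 0.0365]
orientation: [179.8, -0.0, -101.2]
force: [0.5, -0.1, 0.4]
opening: 0.0336
```

drive_tool([
  [0,0,0,0,0,0],
  [0,0,0,0,0,0],
  [0,0,-0.1,0,0,0],
  [0,0,-0.3,0,0,0],
  [0,0,-0.6,0,0,0],
  [0,0,-0.85,0,0,0],
  [0,0,-0.95,0,0,0],
  [0,0,-0.95,0,0,0],
])

```text
clock: 30.8
tool_pos: [0.622, 0.3003, 0.1824]
orientation: [180.0, 0.2, -101.2]
force: [-0.3, -0.1, -2.9]
opening: 0.0335
```

```bash
python3 go.py .4475 -.0185 .178 -101.1;python3 - <<'E'
from h import *
snap('scene','s14.png')
E
```

```text
pos [0.622  0.3003 0.1824] ori [ 179.98    0.19 -101.15] open 0.0335 F [-0.3 -0.1 -2.9] t 30.8 j [ 42.  24.  -1.  -0. -66.  37.]
calls 3 full [2.31  0.73  0.022] [ 0.     0.003 -0.001] chunk [0.77  0.243 0.007] [ 0.     0.001 -0.   ] dist 0.12115761557903325
```

View pics/s14.png

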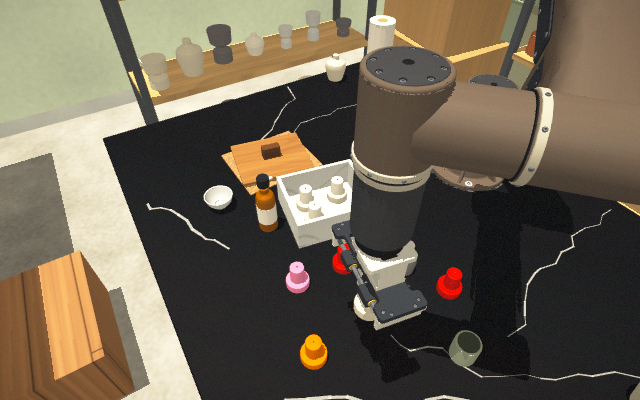

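drive_tool([
  [0.3,0.1,0,0,0,0],
  [0.6,0.2,0,0,0,0],
  [0.87,0.28,0,0,0,0],
  [0.87,0.28,0,0,0,0],
])

```text
clock: 31.25
tool_pos: [0.55, 0.1752, 0.1773]
orientation: [179.5, -0.2, -101.3]
force: [1.3, 1.0, -2.5]
opening: 0.0334
```

drive_tool([
  [0.3,0.1,0,0,0,0],
  [0.6,0.2,0,0,0,0],
  [0.87,0.28,0,0,0,0],
  [0.87,0.28,0,0,0,0],
])

```text
clock: 31.65
tool_pos: [0.4787, 0.0515, 0.176]
orientation: [179.3, -0.3, -101.5]
force: [0.1, 0.3, -2.3]
opening: 0.0336
```

```bash
python3 go.py .4475 -.0185 .178 -101.1
```

```text
pos [0.4787 0.0515 0.176 ] ori [ 179.25   -0.31 -101.5 ] open 0.0336 F [ 0.1  0.3 -2.3] t 31.65 j [ 29.   5. -27.  -0. -59.  49.]
calls 1 full [ 0.499  0.111 -0.009] [ 0.012 -0.005 -0.007] chunk [ 0.499  0.111 -0.009] [ 0.012 -0.005 -0.007] dist 0.07666818626754628
```

drive_tool([
  [0.25,0.06,0,0.01,0,0],
  [0.48,0.11,0,0.01,0,0],
  [0.48,0.11,0,0.01,0,0],
  [0.48,0.11,0,0.01,0,0],
])

```text
clock: 32.05
tool_pos: [0.4473, -0.0164, 0.1754]
orientation: [179.7, -0.4, -101.6]
force: [-0.3, 0.7, -3.1]
opening: 0.0334
```

```bash
python3 go.py .4475 -.0185 .0475 -101.1
```

```text
pos [ 0.4473 -0.0164  0.1754] ori [ 179.75   -0.36 -101.59] open 0.0334 F [-0.3  0.7 -3.1] t 32.05 j [ 23.   1. -31.   0. -58.  55.]
calls 1 full [ 0.008 -0.008  0.853] [ 0.004 -0.006 -0.008] chunk [ 0.008 -0.008  0.853] [ 0.004 -0.006 -0.008] dist 0.1279008635022835
```

drive_tool([
  [0.01,-0.01,0.1,0,0,0],
  [0.01,-0.01,0.35,0,0,0],
  [0.01,-0.01,0.6,0,0,0],
  [0.01,-0.01,0.75,0,0,0],
  [0.01,-0.01,0.82,0,0,0],
  [0.01,-0.01,0.855,0,0,0],
  [0.01,-0.01,0.855,0,0,0],
])

```text
clock: 32.75
tool_pos: [0.4482, -0.0184, 0.0472]
orientation: [179.7, -0.4, -101.5]
force: [1.0, 0.7, -1.9]
opening: 0.0335
```

drive_tool([
  [0,0,0,0,0,0],
  [0,0,0,0,0,0],
  [0,0,0,0,0,0],
  [0,0,0,0,0,0],
], fingers=-0.02)

```text
clock: 33.15
tool_pos: [0.4487, -0.0183, 0.0477]
orientation: [179.8, -0.4, -101.5]
force: [-0.6, -0.6, 0.7]
opening: 0.0427
```

drive_tool([
  [0,0,-0.15,0,0,0],
  [0,0,-0.4,0,0,0],
  [0,0,-0.7,0,0,0],
  [0,0,-0.95,0,0,0],
  [0,0,-0.95,0,0,0],
])

```text
clock: 33.65
tool_pos: [0.4525, -0.0168, 0.1958]
orientation: [-179.7, -0.1, -101.5]
force: [1.1, 0.8, -1.3]
opening: 0.0427
```

```bash
python3 go.py .642 -.102 .24 -101.1;python3 - <<'E'
from h import *
snap('scene','s15.png')
E
```

```text
pos [ 0.4525 -0.0168  0.1958] ori [-1.7970e+02 -1.1000e-01 -1.0149e+02] open 0.0427 F [ 1.1  0.8 -1.3] t 33.65 j [ 23.   0. -29.   0. -60.  55.]
calls 2 full [ 0.305 -1.353 -0.287] [-0.005 -0.002 -0.006] chunk [ 0.153 -0.676 -0.144] [-0.003 -0.001 -0.003] dist 0.1062188704979576
```

View pics/s15.png

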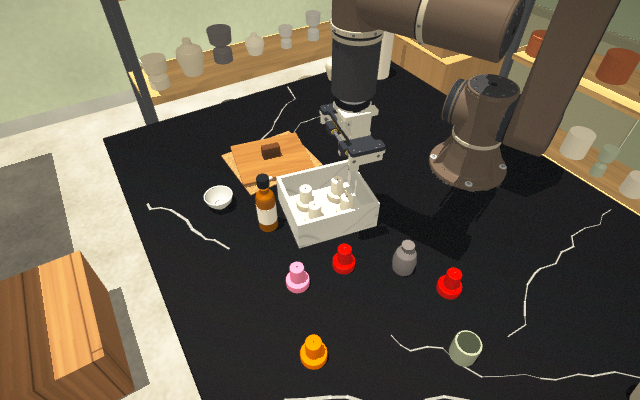

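drive_tool([
  [0,-0.1,-0.3,0,0,0],
  [0.15,-0.4,-0.3,0,0,0],
  [0.3,-0.8,-0.3,0,0,0],
  [0.3,-0.9,-0.3,0,0,0],
  [0.3,-0.9,-0.3,0,0,0],
], fingers=-1)

```text
clock: 34.2
tool_pos: [0.5761, -0.0895, 0.2359]
orientation: [179.9, -0.2, -101.7]
force: [0.2, 0.2, -0.7]
opening: 0.0084
```

```bash
python3 go.py .642 -.102 .22 -101.1
```

```text
pos [ 0.5761 -0.0895  0.2359] ori [ 179.93   -0.25 -101.66] open 0.0084 F [ 0.2  0.2 -0.7] t 34.2 j [ 11.  12. -10.   0. -68.  68.]
calls 1 full [-0.007 -0.447  0.105] [ 0.001 -0.004 -0.009] chunk [-0.007 -0.447  0.105] [ 0.001 -0.004 -0.009] dist 0.0689132477150931
```

drive_tool([
  [0,-0.3,0,0,0,0],
  [0,-0.45,0.1,0,0,0],
  [0,-0.45,0.1,0,0,0],
  [0,-0.45,0.1,0,0,0],
])

```text
clock: 34.6
tool_pos: [0.6412, -0.1031, 0.219]
orientation: [179.7, -0.3, -101.7]
force: [-0.5, 0.5, -0.0]
opening: 0.0008
```

```bash
python3 - <<'E'
from h import *
a=snap('scene','s16.png');b=snap('top','t16.png')
cv2.imwrite('pics/s16c.png',np.hstack([cv2.resize(cv2.imread('pics/s16.png')[110:260,220:400],(540,450)),cv2.resize(cv2.imread('pics/t16.png')[130:280,300:400],(240,450))]))
E
python3 go.py .642 -.102 .18 -101.1
```

```text
pos [ 0.6414 -0.1029  0.221 ] ori [ 179.91   -0.25 -101.64] open 0.0005 F [-0.2  0.2  0.6] t 34.7 j [  8.  18.  -3.   0. -68.  70.]
calls 1 full [-0.008 -0.003  0.273] [ 0.001 -0.004 -0.009] chunk [-0.008 -0.003  0.273] [ 0.001 -0.004 -0.009] dist 0.04098870208674837
```

View pics/s16c.png

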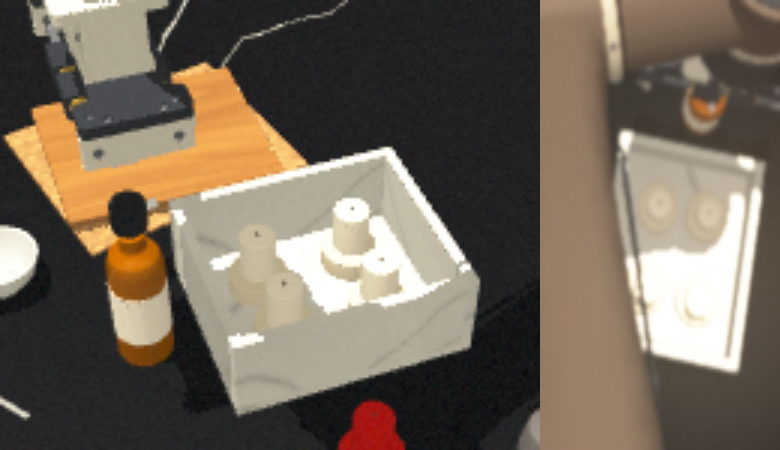

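All four stand in the box; gripper above the cap. Press in steps.

drive_tool([
  [0,0,0.15,0,0,0],
  [0,0,0.25,0,0,0],
  [0,0,0.3,0,0,0],
  [0,0,0.3,0,0,0],
])

```text
clock: 35.1
tool_pos: [0.6404, -0.1028, 0.1758]
orientation: [179.9, -0.3, -101.6]
force: [0.1, -0.1, -0.4]
opening: 0.0006
```

drive_tool([
  [0,0,0.02,0,0,0],
  [0,0,0.04,0,0,0],
  [0,0,0.04,0,0,0],
])

```text
clock: 35.4
tool_pos: [0.641, -0.1029, 0.1707]
orientation: [180.0, -0.2, -101.6]
force: [-1.2, 1.0, 3.4]
opening: 0.0006
```

drive_tool([
  [0,0,0.02,0,0,0],
  [0,0,0.04,0,0,0],
  [0,0,0.05,0,0,0],
  [0,0,0.05,0,0,0],
])

```text
clock: 35.8
tool_pos: [0.6411, -0.1029, 0.1643]
orientation: [-180.0, -0.2, -101.6]
force: [-4.8, 1.0, 9.7]
opening: 0.0004
```

drive_tool([
  [0,0,0.01,0,0,0],
  [0,0,0.01,0,0,0],
  [0,0,0.01,0,0,0],
])

```text
clock: 36.1
tool_pos: [0.6412, -0.1029, 0.1643]
orientation: [-179.9, -0.2, -101.6]
force: [-4.6, 2.6, 11.7]
opening: 0.0002
```

Run:
```python
from h import *
a=snap('scene','s17.png')
cv2.imwrite('pics/s17c.png',cv2.resize(cv2.imread('pics/s17.png')[110:260,220:400],(720,600)))
```

```text
(no output)
```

View pics/s17c.png

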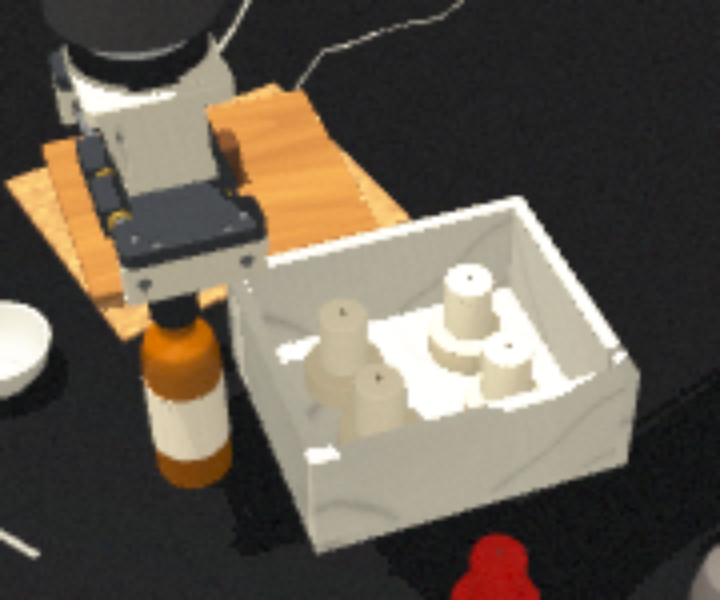

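Bottomed out (position fixed while force rose). Release.

drive_tool([
  [0,0,-0.05,0,0,0],
  [0,0,-0.2,0,0,0],
  [0,0,-0.4,0,0,0],
  [0,0,-0.5,0,0,0],
  [0,0,-0.5,0,0,0],
])

```text
clock: 36.65
tool_pos: [0.6424, -0.1026, 0.2419]
orientation: [-179.7, -0.2, -101.6]
force: [0.1, -0.0, -0.8]
opening: 0.0007
```

```bash
python3 go.py .513 -.339 .2 -101.1
python3 - <<'E'
from h import *
a=snap('scene','s18.png')
cv2.imwrite('pics/s18c.png',cv2.resize(cv2.imread('pics/s18.png')[110:260,210:390],(720,600)))
E
```

```text
pos [ 0.6424 -0.1026  0.2419] ori [-179.68   -0.2  -101.56] open 0.0007 F [ 0.1 -0.  -0.8] t 36.65 j [  8.  18.  -2.   0. -70.  70.]
calls 2 full [1.716 0.531 0.282] [-0.005 -0.003 -0.008] chunk [0.858 0.265 0.141] [-0.003 -0.002 -0.004] dist 0.13634045833199485
```

View pics/s18c.png

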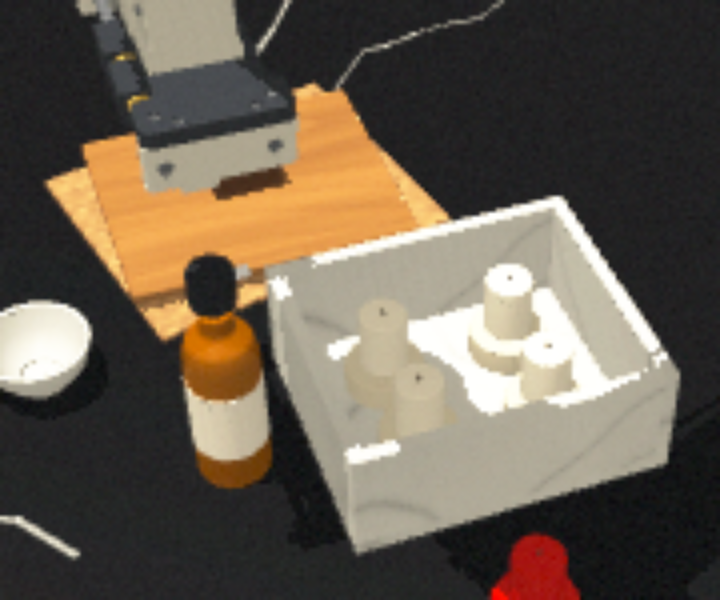

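Cap is back up. Go for the lid.

drive_tool([
  [0.86,0.26,0,0,0,0],
  [0.86,0.26,0,0,0,0],
  [0.86,0.26,0,0,0,0],
  [0.86,0.26,0,0,0,0],
], fingers=1)

```text
clock: 37.1
tool_pos: [0.5747, -0.224, 0.2391]
orientation: [-180.0, -0.2, -101.8]
force: [0.1, 1.4, 0.2]
opening: 0.0268
```

drive_tool([
  [0.86,0.26,0.2,0,0,0],
  [0.86,0.26,0.4,0,0,0],
  [0.86,0.26,0.6,0,0,0],
  [0.86,0.26,0.7,0,0,0],
  [0.86,0.26,0.7,0,0,0],
  [0.86,0.26,0.7,0,0,0],
])

```text
clock: 37.7
tool_pos: [0.5099, -0.3426, 0.1336]
orientation: [179.9, -0.2, -101.8]
force: [0.3, 0.1, 0.8]
opening: 0.0747
```

```bash
python3 go.py .513 -.339 .0315 -101.2
python3 - <<'E'
from h import *
a=snap('scene','s19.png')
cv2.imwrite('pics/s19c.png',cv2.resize(cv2.imread('pics/s19.png')[80:230,180:360],(720,600)))
E
```

```text
pos [ 0.5099 -0.3426  0.1336] ori [ 179.9    -0.22 -101.81] open 0.0747 F [0.3 0.1 0.8] t 37.7 j [-16.  19. -14.   0. -57.  94.]
calls 1 full [-0.03  -0.017  0.68 ] [ 0.002 -0.004 -0.01 ] chunk [-0.03  -0.017  0.68 ] [ 0.002 -0.004 -0.01 ] dist 0.10219444560826242
```

View pics/s19c.png

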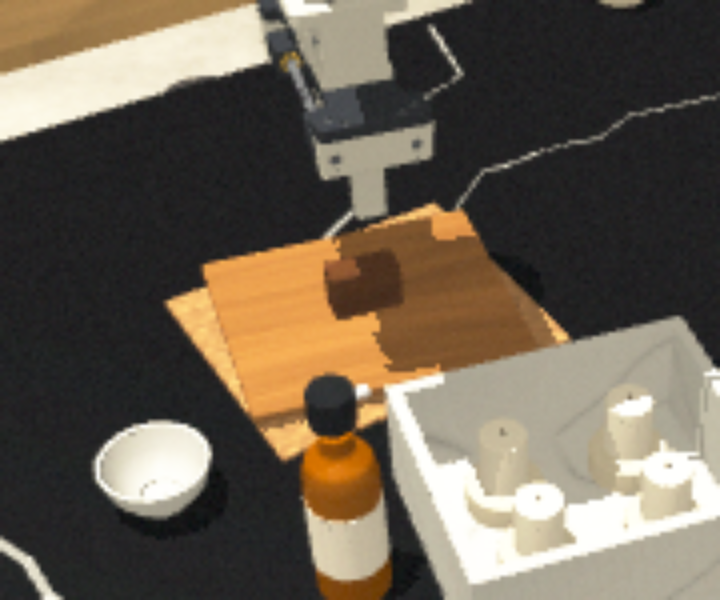

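drive_tool([
  [-0.03,-0.02,0.2,0,0,-0.01],
  [-0.03,-0.02,0.4,0,0,-0.01],
  [-0.03,-0.02,0.58,0,0,-0.01],
  [-0.03,-0.02,0.66,0,0,-0.01],
  [-0.03,-0.02,0.68,0,0,-0.01],
  [-0.03,-0.02,0.68,0,0,-0.01],
])

```text
clock: 38.35
tool_pos: [0.5161, -0.3391, 0.034]
orientation: [-179.9, -0.3, -101.1]
force: [1.0, 0.4, -0.1]
opening: 0.0875
```

drive_tool([
  [0,0,0,0,0,0],
  [0,0,0,0,0,0],
  [0,0,0,0,0,0],
  [0,0,0,0,0,0],
  [0,0,0,0,0,0],
  [0,0,0,0,0,0],
  [0,0,0,0,0,0],
  [0,0,0,0,0,0],
], fingers=-1)

```text
clock: 39.15
tool_pos: [0.516, -0.3391, 0.034]
orientation: [-179.9, -0.3, -101.1]
force: [-0.4, 0.5, 0.5]
opening: 0.0291
```

drive_tool([
  [0,0,0,0,0,0],
  [0,0,0,0,0,0],
  [0,0,0,0,0,0],
  [0,0,-0.1,0,0,0],
  [0,0,-0.3,0,0,0],
  [0,0,-0.6,0,0,0],
  [0,0,-0.9,0,0,0],
  [0,0,-0.9,0,0,0],
])

```text
clock: 39.95
tool_pos: [0.5191, -0.3399, 0.1756]
orientation: [-179.3, -0.4, -101.0]
force: [1.3, -1.1, -3.8]
opening: 0.0258
```

```bash
python3 go.py .485 -.0615 .21 -101.2
```

```text
pos [ 0.5191 -0.3399  0.1756] ori [-179.3    -0.4  -101.04] open 0.0258 F [ 1.3 -1.1 -3.8] t 39.95 j [-15.  17. -11.   0. -61.  94.]
calls 2 full [-1.776  0.575 -0.249] [-0.012 -0.007  0.003] chunk [-0.888  0.288 -0.124] [-0.006 -0.003  0.001] dist 0.141270837099215
```

drive_tool([
  [0,0.15,-0.2,-0.01,0,0],
  [0,0.4,-0.4,-0.01,0,0],
  [-0.2,0.58,-0.4,-0.01,0,0],
  [-0.5,0.58,-0.4,-0.01,0,0],
  [-0.8,0.58,-0.4,-0.01,0,0],
  [-0.8,0.58,-0.4,-0.01,0,0],
])

```text
clock: 40.55
tool_pos: [0.4559, -0.2008, 0.2329]
orientation: [-179.9, -0.3, -100.8]
force: [0.3, -0.9, -3.9]
opening: 0.0258
```

```bash
python3 go.py .4873 -.0614 .23 -101.1
```

```text
pos [ 0.4559 -0.2008  0.2329] ori [-179.93   -0.3  -100.83] open 0.0258 F [ 0.3 -0.9 -3.9] t 40.55 j [ -1.   3. -21.   0. -66.  80.]
calls 1 full [-0.952 -0.031  0.015] [-0.001 -0.005  0.004] chunk [-0.952 -0.031  0.015] [-0.001 -0.005  0.004] dist 0.14289796961275697
```

drive_tool([
  [-0.3,-0.01,0,0,0,0],
  [-0.6,-0.02,0,0,0,0],
  [-0.85,-0.03,0,0,0,0],
  [-0.95,-0.03,0,0,-0.01,0],
  [-0.95,-0.03,0,0,-0.01,0],
  [-0.95,-0.03,0,0,-0.01,0],
])

```text
clock: 41.15
tool_pos: [0.4865, -0.0618, 0.2314]
orientation: [180.0, 0.3, -100.8]
force: [0.4, -0.8, -4.0]
opening: 0.0257
```

```bash
python3 go.py .4873 -.0614 .13 -101.1
python3 - <<'E'
from h import *
a=snap('scene','s20.png')
E
```

```text
pos [ 0.4865 -0.0618  0.2314] ori [ 179.98    0.26 -100.79] open 0.0257 F [ 0.4 -0.8 -4. ] t 41.15 j [ 16.   3. -21.  -0. -66.  64.]
calls 1 full [-0.001 -0.005  0.676] [0.    0.004 0.005] chunk [-0.001 -0.005  0.676] [0.    0.004 0.005] dist 0.1013703374315723
```

View pics/s20.png

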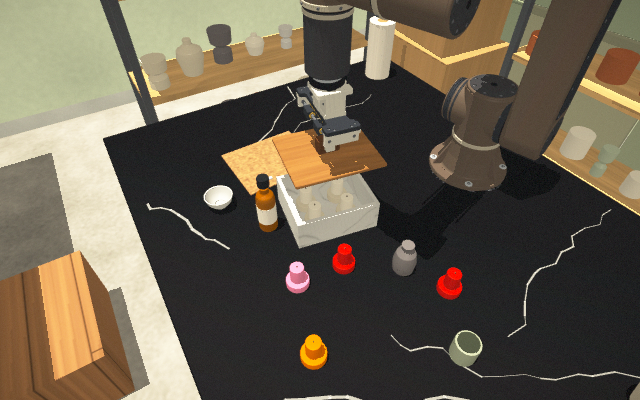

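drive_tool([
  [0,0,0.15,0,0,0],
  [0,0,0.35,0,0,0.005],
  [0,0,0.55,0,0.004,0.005],
  [0,0,0.65,0,0.004,0.005],
  [0,0,0.67,0,0.004,0.005],
  [0,0,0.67,0,0.004,0.005],
])

```text
clock: 41.8
tool_pos: [0.4865, -0.0628, 0.1309]
orientation: [180.0, -0.0, -101.2]
force: [0.4, -1.0, -4.0]
opening: 0.0259
```

```bash
python3 go.py .4873 -.0614 .1097 -101.1
python3 - <<'E'
from h import *
a=snap('scene','s21.png')
cv2.imwrite('pics/s21c.png',cv2.resize(cv2.imread('pics/s21.png')[110:260,240:420],(720,600)))
E
```

```text
pos [ 0.4865 -0.0628  0.1309] ori [ 1.7996e+02 -2.0000e-02 -1.0121e+02] open 0.0259 F [ 0.4 -1.  -4. ] t 41.8 j [ 16.   8. -30.  -0. -52.  63.]
calls 1 full [-0.01  -0.004  0.142] [ 0.001 -0.    -0.002] chunk [-0.01  -0.004  0.142] [ 0.001 -0.    -0.002] dist 0.021297886544181507
```

View pics/s21c.png

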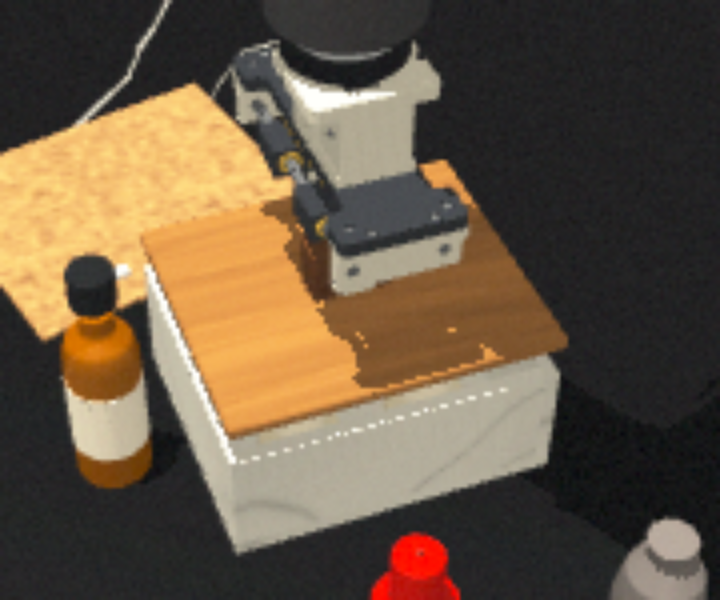

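Aligned; lower the last 21 mm gently.

drive_tool([
  [-0.01,0,0.05,0,0,0],
  [-0.01,0,0.09,0,0,0],
  [-0.01,0,0.12,0,0,0],
  [-0.01,0,0.14,0,0,0],
  [-0.01,0,0.145,0,0,0],
  [-0.01,0,0.145,0,0,0],
])

```text
clock: 42.45
tool_pos: [0.4872, -0.061, 0.1109]
orientation: [-180.0, 0.0, -101.2]
force: [-5.7, 2.2, 9.4]
opening: 0.0255
```

Run:
```python
from h import *
a=snap('scene','s22.png')
cv2.imwrite('pics/s22c.png',cv2.resize(cv2.imread('pics/s22.png')[130:250,260:400],(700,600),interpolation=cv2.INTER_CUBIC))
```

```text
(no output)
```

View pics/s22c.png

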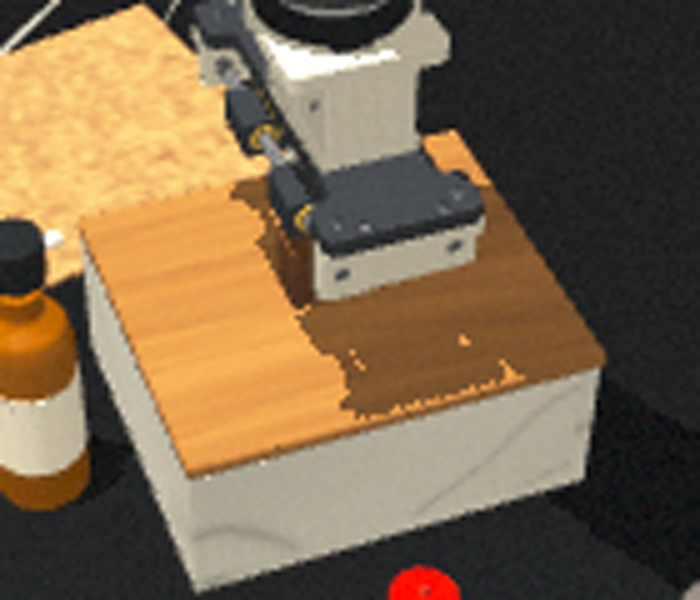

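Lid sits flush on the rim. Release and back off upward.

drive_tool([
  [0,0,0,0,0,0],
  [0,0,0,0,0,0],
  [0,0,0,0,0,0],
  [0,0,0,0,0,0],
  [0,0,0,0,0,0],
  [0,0,0,0,0,0],
  [0,0,0,0,0,0],
], fingers=1)

```text
clock: 43.2
tool_pos: [0.4872, -0.0611, 0.1108]
orientation: [-180.0, -0.0, -101.2]
force: [0.0, 0.0, -0.9]
opening: 0.0765
```

drive_tool([
  [0,0,-0.1,0,0,0],
  [0,0,-0.4,0,0,0],
  [0,0,-0.7,0,0,0],
  [0,0,-1,0,0,0],
  [0,0,-1,0,0,0],
])

```text
clock: 43.7
tool_pos: [0.4903, -0.061, 0.2675]
orientation: [-179.4, 0.2, -101.1]
force: [0.2, 1.2, -0.8]
opening: 0.0876
```

drive_tool([
  [-1,0.3,0,0,0,0],
  [-1,0.3,0,0,0,0],
  [-1,0.3,0,0,0,0],
  [-1,0.3,0,0,0,0],
])

```text
clock: 44.1
tool_pos: [0.4749, 0.0988, 0.2678]
orientation: [-179.3, 0.2, -100.9]
force: [0.4, 0.1, -0.0]
opening: 0.0877
```

drive_tool([
  [-1,0,0,0,0,0],
  [-1,0,0,0,0,0],
  [-1,0,0,0,0,0],
  [-1,0,0,0,0,0],
  [-1,0,0,0,0,0],
])

```text
clock: 44.6
tool_pos: [0.5032, 0.2471, 0.2674]
orientation: [-179.4, 0.1, -100.8]
force: [-1.4, -0.6, 0.2]
opening: 0.0876
```

Run:
```python
from h import *
a=snap('scene','s23.png');s=snap('top','t23.png');im=s['pixels']
cv2.imwrite('pics/s23c.png',np.hstack([cv2.resize(cv2.imread('pics/s23.png')[130:250,250:400],(450,360),interpolation=cv2.INTER_CUBIC),cv2.resize(cv2.imread('pics/t23.png')[140:270,300:420],(332,360),interpolation=cv2.INTER_CUBIC)]))
hsv=cv2.cvtColor(im,cv2.COLOR_RGB2HSV);H,S,V=[hsv[...,i].astype(int) for i in range(3)]
m=np.zeros(V.shape,bool);m[165:260,315:400]=((V>90)&(S>70)&(H>5)&(H<30))[165:260,315:400]
b=max(blobs(m),key=lambda b:b[0][4])[2].astype(np.uint8);b=cv2.morphologyEx(b,cv2.MORPH_OPEN,np.ones((5,5)))
cn=max(cv2.findContours(b,0,1)[0],key=cv2.contourArea)[:,0]
print(cv2.minAreaRect(np.array([ray(s,*p,.097)[:2] for p in cn],np.float32)*1000))
o=sensors.get_obs();print(o['clock'],o['tool_pos'],o['force'])
```

```text
((484.64697265625, -60.22917175292969), (201.1622772216797, 229.37754821777344), 78.82473754882812)
44.7 [0.50303595 0.24536402 0.26806024] [-0.23083455 -0.16535161  0.15259671]
```

View pics/s23c.png

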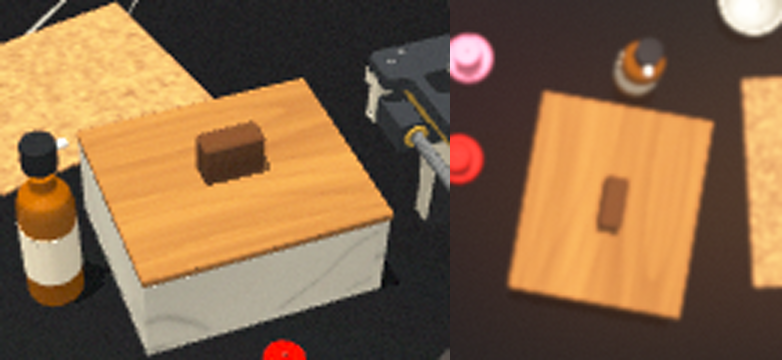

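View pics/s23.png

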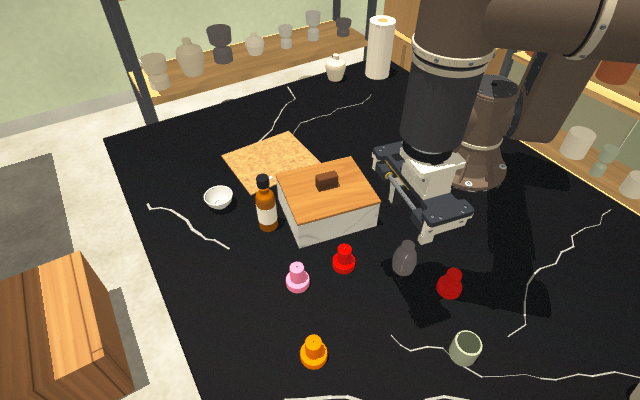

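The lid outline matches its starting pose to about 1 mm, at the same angle. The cap is up and the bystanders are where they started.

```bash
python3 -c "
from plant import ticket
print(ticket.close_job())"
```

```text
the job is handed in; nothing more can be done
None
```

The job is done and handed in at about 45 s of the 210 s; the hand-in gave no verdict. I laid the lid on the mat, stood all four cream candles in the box and pressed the nozzle cap once. Then I put the lid back. The red, pink and orange look-alikes were left alone.

- **Lid:** in the last top view its outline matches its starting pose to about 1 mm and 0.04°, and it looks flush on the rim. During seating, contact came about 1 mm higher than I expected, with 9.4 N on the wrist. The pictures after letting go show no gap or tilt.
- **Cap:** it reached its stop about 9.7 mm down. The tool stayed at z 0.1643 m while the force rose from 9.7 to 11.7 N. After release it was back up in the picture.
- **Candles:** all four stood upright in the pictures before and after the press. Once the lid was on they could no longer be seen.
- **Bystanders:** the vase, cup and bowl look unmoved in the pictures; I did not measure them.
- **Robot:** the gripper is open and touches nothing.

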